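Gauge the quick-thread thumb screws

ROBOT

A 7-joint arm with a two-finger parallel gripper is mounted at the origin on the work surface. World frame = base frame: x ahead of the robot, y to its left, z up, the work surface at z = 0. Lengths are in m, angles in rad, forces in N, time in s.
With the tool pointing down it reaches from about 0.4 to 0.85 m from the base axis. Payload 10.4 kg.
Tool frame: the origin (TCP) lies at the centre of the arm's flange, where the gripper is bolted on; the fingertips stand 173 mm ahead of it and the grasp point (between the pads) lies 155 mm ahead of it (manip.nose_length is the distance from the TCP to the fingertips, in m); z points along the fingers, x is the direction in which the jaws open and shut, and the axes are right-handed (so a half turn about z gives the same grasp; the last joint's range is limited). The gripper opens to 85 mm and grips with 20 to 120 N. Pads are 22 mm wide; open, the fingers measure 114 mm over their backs; the gripper's body (76 mm by 85 mm) begins 54 mm behind the grasp point. The pads swing forward as they close: fully open they stand 13 mm farther back than shut.
Start: joints at [-0.023, 0.332, -0.065, 1.46, 0.022, 1.35, -0.088], TCP at [0.625, 0, 0.405] pointing down, gripper open.
Joint ranges: [-2.6, 2.6], [-0.5, 2.12], [-1.47, 1.34], [0.16, 2.42], [-1.27, 4.41], [0.06, 2.06], [-2.6, 2.6]. Speed limits (rad/s): [2.22, 2.22, 2.79, 2.79, 3.14, 3.14, 3.14].

INTERFACE

Orientations are given as a unit quaternion [x, y, z, w].
In Python, from workcell import status, cams, order, manip gives the robot as it stands.
- The arm moves only by the tool servo_tool, never from a script. Its argument "motion" is a list that holds one entry, the list of rows, each a list of 6 numbers: the shift along the tool's x, y, z in units of 50 mm (1.0 is 50 mm), then the turn, a rotation vector about the tool's x, y, z in units of 5 degrees (1.0 is 5 degrees). In form: [[[x, y, z, ax, ay, az], ...]]. A call has 1 to 12 rows; each row shifts and turns the pose as measured when the row begins, along the tool's axes as they then stand; what a row does not reach is not made up. A row lasts 1/10 s, in which the tool goes at most 50 mm and 8.59 degrees, less where a joint would pass 70% of its speed; a pose out of reach is approached as far as the arm can. A call is refused whole if a number of a shift passes 1 or a number of a turn 1, either way. A call with a gripper value outside its range is refused whole. "jaw" is the closure in counts, from 0 (fully open) to 255 (shut), set as the call begins (left out, the last holds). The fingers move at their own pace and stop on an object; "force" is the grip in N (left out, the last holds). Time passes only in rows, so rows that do not move let the fingers close. It gives the time, the measured TCP pose, the force and the opening at its end, in the units of the state.
- status.get_obs(): the state, without advancing time (a new reading comes with each control period).
- cams.camera(name): name is "scene" or "side" or "wrist"; returns a dict with "color" (400x640x3 uint8, red, green, blue), "vertical_fov" (degrees; the focal length in pixels is half the picture's height over the tangent of half this angle, whatever the lens; pixels are square), "cx", "cy" (the principal point, pixels), "extrinsics" (4x4, takes a point from camera to world coordinates). Camera axes: x right, y down, z forward; pixel columns grow to the right and rows downward; lengths in m; the calibration is good to about 2 mm. A picture is of the moment at which its call begins. There is no depth.
- order.hand_in(): hands the job in, once; it reports no verdict.
The state is a dict: "clock": time; "joint_pos": joint angles; "joint_velocities": joint speeds; "tau": joint torques, N m; "position": TCP position; "ee_rot": TCP orientation; "ft_force": force on the tool from outside, world axes, zero at the start; "torque": the same for the moment, N m; "grip_width": opening from 0.0 (shut) to 1.0 (fully open).
Only numpy, scipy, OpenCV 4.12 (cv2) and the standard library are available. Lean on these libraries where they do the work, as an engineer would, in place of code of your own. Each camera call takes 0.05 s, during which the arm holds its last target.

TASK

Try both thumb screws from the grey rack in the brass gauge nut, one after the other: turn each one clockwise down the thread until its collar sits on the nut or it binds, never forcing it. Back each one out again and put it away before you take the other: one that runs freely right down to the collar goes upright and fully down into a hole of the green rack, one that binds before that goes into the red bin. Leave everything else where it is, the plain check plug in the grey rack too.

Things in the scene. Friction and masses are not known exactly. Their poses are not given: they have to be found in the camera images.
- screw_a_knob (a point): Thumb screw a, one of two steel look-alikes, 92 mm long, about 0.3 kg, standing knob-up in the grey rack. This point is the centre of its round black knob (46 mm across, 34 mm tall), 75 mm above the lower tip; z runs up along the screw. Up from the tip: dog point 25 mm across to 13 mm, thread 36 mm across to 37 mm, collar 50 mm across from 37 to 43 mm, neck, knob from 58 to 92 mm
- screw_b_knob (a point): Thumb screw b: look, sizes, point and axes as screw a. The thread of both is right-handed with five starts, 9 mm pitch: clockwise seen from above, a full turn takes it 45 mm down. Where the starts lie round the axis is not marked. Either may run freely in the gauge or bind; it cannot be told by looking
- gauge_mouth (a point): centre of the mouth of the brass hexagon gauge nut (63 mm across flats, bore 43 mm), level with its flat top, 78 mm above the bench; z up. It is gripped in a low steel vice bolted to the bench: 84 mm in x by 165 mm in y, jaws 60 mm high, T-bar handle sticking out to 115 mm at -y, 35 mm high. It does not move
- gauge_thread (a point): on the nut's axis 5 mm below the mouth, where its thread begins. A screw lowered straight in lands with its collar 14 to 22 mm above the nut, as it happens to be turned; then only turning clockwise takes it down, with 2 mm play, at most half a turn to the collar. Caught with the collar 12 mm or more up, it is misthreaded: turn back and start again. Let go, it stays put; it comes out anticlockwise
- gauge: the vice with the nut; its origin lies on the nut's axis at bench level, y along the jaws' travel. A free screw stops when its collar is on the nut (knob centre then 38 mm above the mouth); a binding one stops hard, with its collar still 9 mm above the nut (knob centre 47 mm above the mouth). Up to 2 N m of turning against a stop does no harm, 3 N m is forcing it
- ok_hole1 (a point): centre of the top rim of a hole in the green rack (block 62 by 236 by 45 mm high, fixed; three through holes 42 mm across in a row 85 mm apart along its y axis); the screw's thread hangs in the hole and its collar rests on the rack's top, 45 mm above the bench; z up
- ok_hole2 (a point): the same for hole 2 of the green rack
- ok_hole3 (a point): the same for hole 3 of the green rack
- rack_in_top (a point): centre of the top face of the grey rack, 45 mm above the bench; the same block as the green one, fixed, its three holes 85 mm apart along its y axis hold the two screws and the check plug, in any order
- bin_floor (a point): centre of the inner floor of the red bin, an open box 160 by 160 mm, 60 mm high, walls 4 mm thick, fixed to the bench; floor 4 mm above the bench; x and y along its sides, z up
- check_plug: plain steel check plug with a red knurled cap (36 mm across) that shares the grey rack with the screws, 80 mm tall, standing on the bench in its hole; origin at the centre of its foot; to be left alone
- test_block: bright round steel hardness reference block, 64 mm across, 15 mm high; origin under its middle; not part of the job
- specimen_black: black resin specimen mount with a steel face, round, 35 mm across, 22 mm high; origin under its middle; not part of the job
- specimen_green: green resin specimen mount with a steel face, round, 35 mm across, 22 mm high; origin under its middle; not part of the job
- caliper: digital caliper lying flat, 225 mm long, 15 mm high; origin under its middle; not part of the job
- pen: blue marker pen lying flat, 140 mm long, 17 mm thick; origin under its middle; not part of the job
- mouse: black computer mouse, 110 by 58 mm, 32 mm high; origin under its middle; not part of the job
Not all that is in view belongs to the job. What is shaped like the part that bears screw_a_knob but blue or turquoise is not meant.

How it is judged:
On the way, in this order (a step that is already met when the one before it is completed fails the run):
1. one screw has been tried in the gauge: turned in until its collar is down on the nut (within 3 mm) or, if it binds, until it stops (((horizontal distance between screw_a_knob and gauge_mouth below 0.008 m and angle between screw_a_knob's own z axis and vertical below 0.12 rad and z of screw_a_knob in the frame of gauge_mouth below 0.041 m) or (horizontal distance between screw_b_knob and gauge_mouth below 0.008 m and angle between screw_b_knob's own z axis and vertical below 0.12 rad and z of screw_b_knob in the frame of gauge_mouth below 0.0495 m))), for 0.05 s.
2. that screw is put away where it belongs and the other has been tried in the gauge in the same way ((((horizontal distance between screw_a_knob and gauge_mouth below 0.008 m and angle between screw_a_knob's own z axis and vertical below 0.12 rad and z of screw_a_knob in the frame of gauge_mouth below 0.041 m) and (x of screw_b_knob in the frame of bin_floor between -0.078 and 0.078 m and y of screw_b_knob in the frame of bin_floor between -0.078 and 0.078 m and z of screw_b_knob in the frame of bin_floor between 0 and 0.09 m)) or ((horizontal distance between screw_b_knob and gauge_mouth below 0.008 m and angle between screw_b_knob's own z axis and vertical below 0.12 rad and z of screw_b_knob in the frame of gauge_mouth below 0.0495 m) and ((horizontal distance between screw_a_knob and ok_hole1 below 0.009 m and angle between screw_a_knob's own z axis and vertical below 0.12 rad and z of screw_a_knob in the frame of ok_hole1 below 0.042 m) or (horizontal distance between screw_a_knob and ok_hole2 below 0.009 m and angle between screw_a_knob's own z axis and vertical below 0.12 rad and z of screw_a_knob in the frame of ok_hole2 below 0.042 m) or (horizontal distance between screw_a_knob and ok_hole3 below 0.009 m and angle between screw_a_knob's own z axis and vertical below 0.12 rad and z of screw_a_knob in the frame of ok_hole3 below 0.042 m))))), for 0.05 s.
At the end, for the whole second after the job is handed in: The screw that runs freely stands upright in a hole of the green rack with its collar down on it (within 4 mm of down, 9 mm of the hole's centre, 7 degrees of upright); the one that binds lies or stands inside the red bin; all at rest and released (((horizontal distance between screw_a_knob and ok_hole1 below 0.009 m and angle between screw_a_knob's own z axis and vertical below 0.12 rad and z of screw_a_knob in the frame of ok_hole1 below 0.042 m) or (horizontal distance between screw_a_knob and ok_hole2 below 0.009 m and angle between screw_a_knob's own z axis and vertical below 0.12 rad and z of screw_a_knob in the frame of ok_hole2 below 0.042 m) or (horizontal distance between screw_a_knob and ok_hole3 below 0.009 m and angle between screw_a_knob's own z axis and vertical below 0.12 rad and z of screw_a_knob in the frame of ok_hole3 below 0.042 m)) and x of screw_b_knob in the frame of bin_floor between -0.078 and 0.078 m and y of screw_b_knob in the frame of bin_floor between -0.078 and 0.078 m and z of screw_b_knob in the frame of bin_floor between 0 and 0.09 m and linear speed of each of screw_a, screw_b below 0.03 m/s and angular speed of screw_a below 0.3 rad/s and angular speed of screw_b below 1.5 rad/s); the robot touches nothing.
It fails at once if the check plug or a bystander on the bench moved more than 40 mm (distance of any of check_plug, test_block, specimen_black, specimen_green, caliper, pen, mouse from where it was at the start of the episode above 0.04 m).
It fails at once if a screw forced into the gauge (more than 400 N between them, far past finger-tight) (contact force between any of screw_a, screw_b and gauge above 400 N).
It also fails if it takes over 69 s, if anything falls off the work surface, if the arm or the gripper's body presses on something with over 40 N, if the wrist force passes 120 N, or if a joint passes its speed limit or range.

## Working session

There is one attempt and no reset: what is moved stays moved. The work goes in short steps, Python scripts to look and compute and a tool call to move; the robot and the scene stay as the last step left them, time stands still between calls to the robot, and variables do not carry over. Pictures are saved under pics/ and viewed, and the job is handed in when it is done.

Besides the shell and the picture viewer there is one more tool, called after "Request:" in YAML: its name, and indented under it one key for each argument. servo_tool: Moves the arm, as the interface text tells. Its arguments: {"type":"object","properties":{"motion":{"type":"array","items":{"type":"array","items":{"type":"array","items":{"type":"number"}}}},"jaw":{"type":"number"},"force":{"type":"number"}},"required":["motion"]}

```bash
ls; mkdir -p pics; cat > h.py <<'E'
import numpy as np, cv2
from workcell import status, cams, order, manip
def snap(name,tag):
    c=cams.camera(name); cv2.imwrite(f'pics/{tag}.png',c['color'][:,:,::-1]); np.savez(f'pics/{tag}.npz',**{k:np.array(v) for k,v in c.items()}); return c
def load(tag): return dict(np.load(f'pics/{tag}.npz'))
def f(c): return 200/np.tan(np.radians(float(c['vertical_fov']))/2)
def ray(c,u,v):
    d=np.array([(u-float(c['cx']))/f(c),(v-float(c['cy']))/f(c),1]); E=c['extrinsics']; return E[:3,3],E[:3,:3]@d
def onz(c,u,v,z):
    o,d=ray(c,u,v); return o+d*(z-o[2])/d[2]
def proj(c,p):
    E=c['extrinsics']; q=E[:3,:3].T@(np.array(p)-E[:3,3]); return q[0]/q[2]*f(c)+float(c['cx']),q[1]/q[2]*f(c)+float(c['cy'])
E
python3 - <<'E'
from h import *
for n in ['scene','side','wrist']:
    c=snap(n,n+'0'); print(n,c['vertical_fov'],c['cx'],c['cy'],c['extrinsics'].round(3).tolist())
o=status.get_obs(); print(o)
E
```

```text
pics
scene 45.877329909436334 314.0607080499487 196.1782345666498 [[-0.489, 0.542, -0.683, 1.347], [0.872, 0.323, -0.368, 0.431], [0.022, -0.776, -0.631, 0.82], [0.0, 0.0, 0.0, 1.0]]
side 43.42509288868697 318.5161644838977 199.09257789614628 [[0.949, -0.242, 0.203, 0.282], [-0.316, -0.732, 0.603, -0.731], [0.003, -0.637, -0.771, 1.021], [0.0, 0.0, 0.0, 1.0]]
wrist 63.125647740392196 324.3884674560329 192.97828388479945 [[1.0, -0.0, -0.001, 0.624], [-0.0, -0.954, -0.3, 0.076], [-0.001, 0.3, -0.954, 0.374], [0.0, 0.0, 0.0, 1.0]]
{'clock': 0.15, 'joint_pos': array([-0.02263315,  0.33272161, -0.06473178,  1.46072295,  0.02162689,
        1.34988691, -0.08849731]), 'joint_velocities': array([-1.48471368e-03, -1.43652830e-03, -8.76920807e-04, -1.44242416e-03,
       -1.06855025e-03, -5.38682085e-05,  6.07808983e-04]), 'tau': array([ 1.13752249e-03, -6.25829744e+01,  4.95374459e-02, -3.91853535e+01,
        1.63436425e-02,  7.44175835e-03, -2.63868424e-05]), 'position': array([6.24911525e-01, 4.21072898e-05, 4.04114023e-01]), 'ee_rot': array([ 9.99999863e-01,  4.40818372e-05, -5.20291869e-04,  2.96283250e-05]), 'ft_force': array([-0.43766051,  0.11957907,  0.03238994]), 'torque': array([0.03771735, 0.03421472, 0.05024294]), 'grip_width': 1.0021096861134444}
```

View pics/scene0.png

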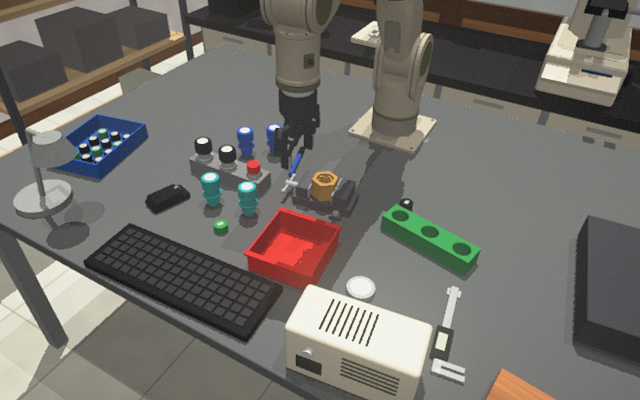

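View pics/side0.png

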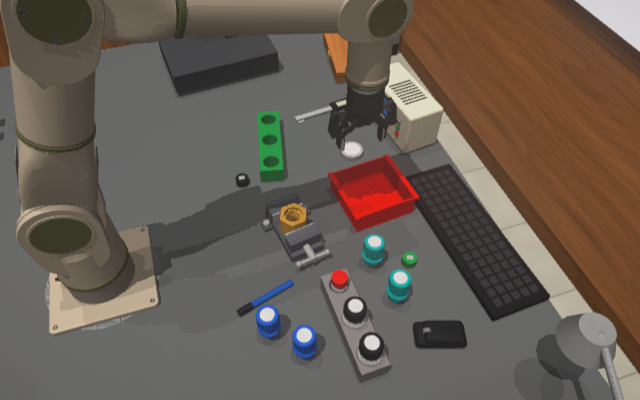

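View pics/wrist0.png

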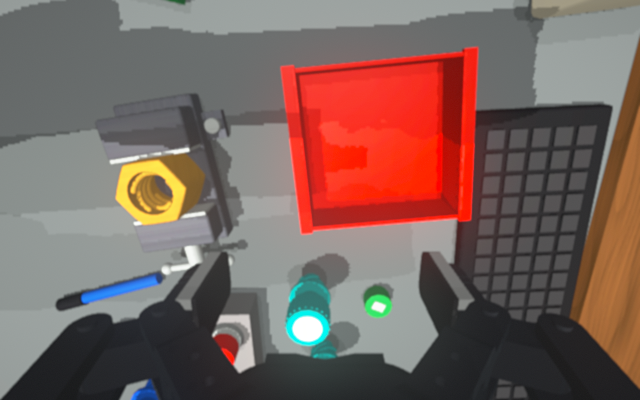

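The scene view shows the knobs at (203,147) and (228,155), the plug at (253,167), the nut at (324,185) and the green rack at (430,238). The side view shows the knobs at (354,311) and (371,348).

```bash
cat > m.py <<'E'
from h import *
S=load('scene0');D=load('side0')
def tri(a,b):
    (o1,d1),(o2,d2)=ray(S,*a),ray(D,*b)
    A=np.stack([d1,-d2],1); t=np.linalg.lstsq(A,o2-o1,rcond=None)[0]
    p,q=o1+t[0]*d1,o2+t[1]*d2; return (p+q)/2,np.linalg.norm(p-q)
def blobs(c,name,mask,mn=15):
    n,l,s,ct=cv2.connectedComponentsWithStats(mask.astype(np.uint8))
    for i in range(1,n):
        if s[i,4]>=mn: print(name,s[i].tolist(),ct[i].round(1).tolist())
for nm,c in (('S',S),('D',D)):
    im=c['color']; h=cv2.cvtColor(im,cv2.COLOR_RGB2HSV); H,s,V=h[...,0],h[...,1].astype(int),h[...,2].astype(int)
    reg=np.zeros(H.shape,bool)
    if nm=='S': reg[110:260,150:360]=1
    else: reg[200:390,230:440]=1
    blobs(c,nm+' white',(s<40)&(V>200)&reg)
    blobs(c,nm+' gold',(H>12)&(H<30)&(s>120)&(V>60)&reg,60)
    blobs(c,nm+' green',(H>50)&(H<75)&(s>110)&(V>40),60)
    blobs(c,nm+' red',((H<6)|(H>174))&(s>150)&(V>60),60)
E
python3 m.py
python3 - <<'E'
import cv2
for n,(x,y,w,h) in {'scene':(180,120,300,160),'side':(220,100,210,290)}.items():
    i=cv2.imread(f'pics/{n}0.png')[y:y+h,x:x+w]
    k=2.6 if n=='scene' else 2
    cv2.imwrite(f'pics/{n}0z.png',cv2.resize(i,None,fx=k,fy=k,interpolation=cv2.INTER_CUBIC))
E
```

```text
S white [269, 125, 10, 5, 33] [273.4, 126.8]
S white [240, 128, 10, 5, 41] [244.4, 129.9]
S white [197, 138, 11, 6, 47] [202.1, 140.4]
S white [222, 146, 10, 6, 48] [226.3, 148.6]
S white [204, 174, 12, 6, 62] [209.5, 176.6]
S white [287, 180, 10, 4, 16] [291.4, 181.6]
S white [241, 183, 12, 7, 70] [246.5, 186.0]
S gold [312, 171, 26, 30, 570] [323.4, 185.0]
S green [383, 204, 97, 59, 1429] [431.5, 232.9]
S green [214, 219, 13, 15, 102] [219.8, 226.1]
S red [247, 160, 13, 14, 134] [252.7, 166.4]
S red [244, 207, 97, 82, 4754] [291.9, 247.0]
D white [368, 237, 13, 10, 104] [374.4, 241.4]
D white [394, 272, 13, 12, 120] [400.2, 277.2]
D white [349, 300, 14, 12, 131] [355.2, 305.4]
D white [260, 308, 14, 13, 150] [266.6, 314.1]
D white [297, 328, 15, 14, 168] [303.7, 334.7]
D white [365, 336, 14, 14, 154] [371.5, 342.2]
D gold [280, 203, 27, 31, 628] [292.2, 217.2]
D green [258, 111, 26, 71, 1534] [269.9, 146.4]
D green [402, 252, 15, 16, 148] [408.8, 259.7]
D red [328, 155, 92, 77, 4299] [373.0, 192.3]
D red [332, 270, 16, 18, 241] [339.2, 278.4]
```

View pics/scene0z.png

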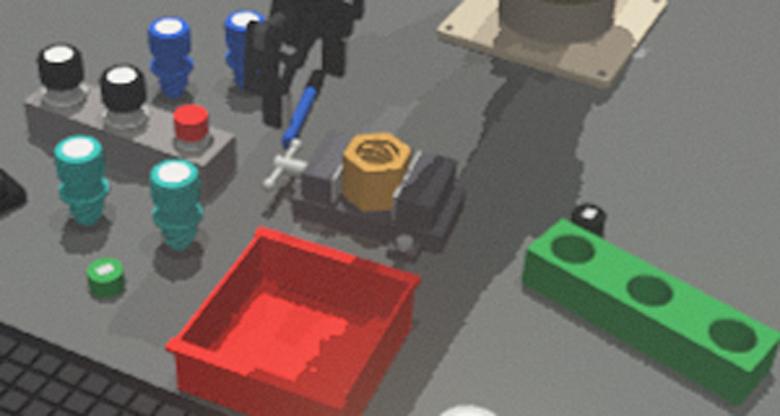

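View pics/side0z.png

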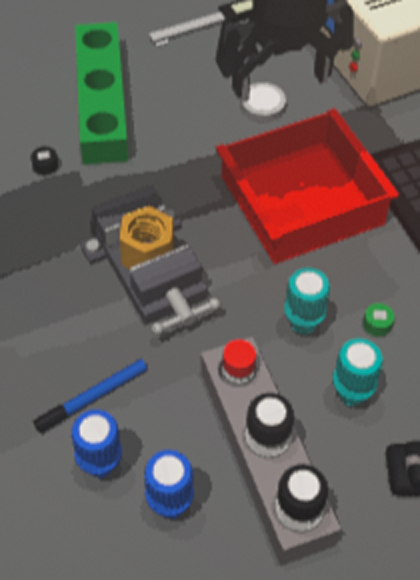

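```bash
cat > m2.py <<'E'
from m import *
def us(p): return (p[0]+.5)/2.6-.5+180,(p[1]+.5)/2.6-.5+120
def ud(p): return (p[0]+.5)/2-.5+220,(p[1]+.5)/2-.5+100
print('---')
for n,a,b,z in [('K1',(202.1,140.4),(371.5,342.2),.1),('K2',(226.3,148.6),(355.2,305.4),.1),
 ('t1',(209.5,176.6),(400.2,277.2),.1),('t2',(246.5,186.0),(374.4,241.4),.1),('b1',(244.4,129.9),(303.7,334.7),.1),('b2',(273.4,126.8),(266.6,314.1),.1),
 ('nut',us((377.5,151)),ud((146,228)),.078),('h',us((573,249)),ud((102,122)),.045),('h',us((650,290)),ud((99,79)),.045),('h',us((732,335)),ud((97,38)),.045)]:
    p,e=tri(a,b); print(n,p.round(4),round(e,4),onz(S,*a,z).round(4)[:2],onz(D,*b,z).round(4)[:2])
# holes by mask
for nm,c,(x0,y0,x1,y1) in (('S',S,(380,203,482,272)),('D',D,(255,108,288,184))):
    im=c['color']; h=cv2.cvtColor(im,cv2.COLOR_RGB2HSV); g=((h[...,0]>50)&(h[...,0]<75)&(h[...,1]>110)&(h[...,2]>95)).astype(np.uint8)
    cs,hi=cv2.findContours(g,cv2.RETR_CCOMP,cv2.CHAIN_APPROX_NONE)
    for k,ct in enumerate(cs):
        if hi[0][k][3]>=0 and len(ct)>15:
            e=cv2.fitEllipse(ct); print(nm,[np.round(x,1) for x in e],onz(c,*e[0],.045).round(4))
# bin: corners
for nm,c in (('S',S),('D',D)):
    h=cv2.cvtColor(c['color'],cv2.COLOR_RGB2HSV); g=(((h[...,0]<6)|(h[...,0]>174))&(h[...,1]>150)&(h[...,2]>60)).astype(np.uint8)
    cs,_=cv2.findContours(g,cv2.RETR_EXTERNAL,cv2.CHAIN_APPROX_NONE); ct=max(cs,key=cv2.contourArea)
    ap=cv2.approxPolyDP(cv2.convexHull(ct),4,True)[:,0]
    for p in ap: print('bin',nm,p,onz(c,*p,.06).round(3)[:2],onz(c,*p,.0).round(3)[:2])
E
python3 m2.py | sed -n '/---/,$p'
```

```text
---
K1 [ 0.5092 -0.3809  0.0983] 0.0003 [ 0.5113 -0.3791] [ 0.5086 -0.3815]
K2 [ 0.5075 -0.2978  0.0983] 0.0002 [ 0.5095 -0.2961] [ 0.507  -0.2985]
t1 [ 0.6242 -0.2626  0.0908] 0.0003 [ 0.6335 -0.2539] [ 0.6207 -0.2671]
t2 [ 0.6075 -0.1593  0.0904] 0.0001 [ 0.6172 -0.1515] [ 0.6041 -0.1652]
b1 [ 0.3907 -0.3217  0.09  ] 0.0008 [ 0.4041 -0.3115] [ 0.3893 -0.3258]
b2 [ 0.333  -0.2571  0.0915] 0.0018 [ 0.3458 -0.2494] [ 0.3319 -0.2607]
nut [ 0.4586 -0.0156  0.0759] 0.0006 [ 0.4614 -0.0144] [ 0.4581 -0.0169]
h [0.4602 0.2006 0.0431] 0.0016 [0.4633 0.2008] [0.4595 0.1997]
h [0.4777 0.2832 0.0428] 0.0009 [0.4807 0.2834] [0.477  0.2814]
h [0.497  0.3658 0.0434] 0.0017 [0.4997 0.3655] [0.4962 0.3652]
S [array([220. , 223.1]), array([5.8, 8.8]), np.float64(78.6)] [ 0.7133 -0.1655  0.045 ]
S [array([461.5, 248.7]), array([11.9, 18.9]), np.float64(106.4)] [0.4999 0.3661 0.045 ]
S [array([429.4, 231.5]), array([10.9, 17.7]), np.float64(104.3)] [0.4819 0.2831 0.045 ]
S [array([399.9, 215.4]), array([10.4, 16.7]), np.float64(102.1)] [0.4632 0.2003 0.045 ]
D [array([409.4, 257. ]), array([6.4, 9.2]), np.float64(91.5)] [ 0.6833 -0.1972  0.045 ]
D [array([270.4, 161.3]), array([10.9, 16.4]), np.float64(86.8)] [0.458  0.1982 0.045 ]
D [array([269. , 139.3]), array([ 9.9, 15.6]), np.float64(87.1)] [0.4763 0.2815 0.045 ]
D [array([267.8, 119.1]), array([ 9.6, 14.7]), np.float64(84.6)] [0.4945 0.3642 0.045 ]
bin S [280 207] [ 0.603 -0.064] [ 0.545 -0.103]
bin S [340 226] [0.589 0.096] [0.529 0.069]
bin S [332 254] [0.68  0.122] [0.627 0.097]
bin S [304 288] [0.795 0.117] [0.751 0.092]
bin S [249 269] [ 0.809 -0.011] [ 0.767 -0.046]
bin S [244 254] [ 0.779 -0.046] [ 0.734 -0.083]
bin D [387 155] [0.758 0.108] [0.787 0.161]
bin D [419 197] [ 0.775 -0.051] [ 0.806 -0.009]
bin D [411 212] [ 0.736 -0.088] [ 0.764 -0.048]
bin D [357 231] [ 0.591 -0.1  ] [ 0.61  -0.061]
bin D [328 174] [0.585 0.093] [0.604 0.144]
```

```bash
python3 - <<'E'
from h import *
c=load('wrist0'); im=c['color'][130:240,90:220,::-1]
cv2.imwrite('pics/wz.png',cv2.resize(im,None,fx=6,fy=5.4,interpolation=cv2.INTER_CUBIC))
print(proj(c,(.4586,-.0156,.078)),proj(c,(.46,-.0154,.078)))
E
```

```text
(np.float64(150.6101698408557), np.float64(191.83531259194868)) (np.float64(152.04736246224604), np.float64(191.6343316861468))
```

View pics/wz.png

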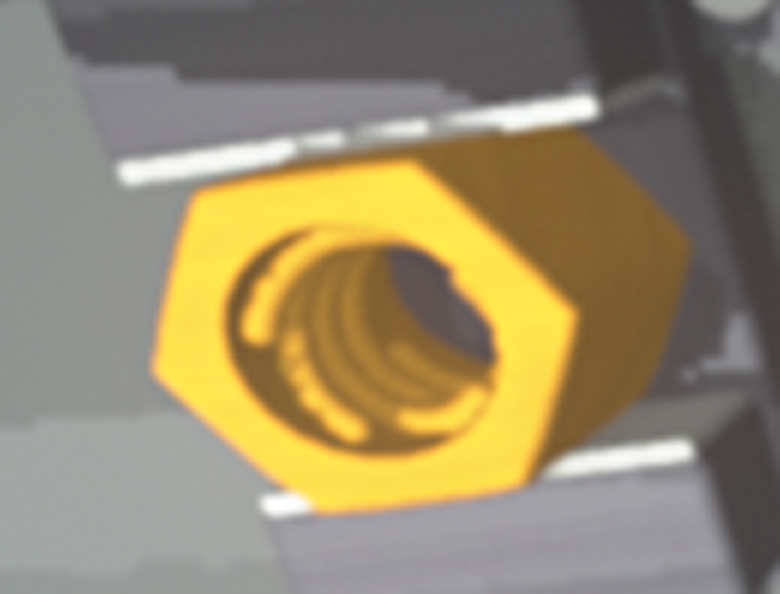

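Request:
servo_tool:
  motion:
    - [[-0.3,0.8,0.2,0,0,0],[-0.3,0.8,0.2,0,0,0],[-0.3,0.8,0.2,0,0,0],[-0.3,0.8,0.2,0,0,0],[-0.3,0.8,0.2,0,0,0],[-0.3,0.8,0.2,0,0,0],[-0.3,0.8,0.2,0,0,0],[0,0,0,0,0,0]]
  jaw: 0
  force: 40

```text
clock: 0.95
position: [0.5156, -0.288, 0.3286]
ee_rot: [1.0, 0.003, -0.002, -0.001]
ft_force: [0.3, 0.2, -0.5]
grip_width: 1.0
```

The wrist crop shows the nut mouth centre at (150.5,192.2). The triangulated point projects to (150.6,191.8), so they agree.

```bash
python3 - <<'E'
from h import *
c=snap('wrist','w1'); print(status.get_obs()['joint_pos'].round(3),status.get_obs()['position'].round(4))
h=cv2.cvtColor(c['color'],cv2.COLOR_RGB2HSV); m=((h[...,1]<40)&(h[...,2]>200)).astype(np.uint8)
n,l,s,ct=cv2.connectedComponentsWithStats(m)
for i in range(1,n):
    if s[i,4]>100: print(s[i],ct[i].round(1),onz(c,*ct[i],.1).round(4))
for p in [(.5075,-.2978,.1),(.5092,-.3809,.1)]: print(proj(c,p))
E
```

```text
[ 0.353  0.308  0.089  1.657 -0.031  1.182  0.458] [ 0.5173 -0.2851  0.3292]
[465   0  52  25 962] [488.8   9.7] [ 0.6028 -0.1691  0.1   ]
[ 266   44   86  104 3738] [303.9  86.5] [ 0.502  -0.2091  0.1   ]
[  19  140   48   46 1668] [ 42.5 162.9] [ 0.3385 -0.2551  0.1   ]
[ 469  154   46   44 1574] [491.4 175.3] [ 0.6188 -0.2615  0.1   ]
[285 177  20  22 101] [294.3 185.6] [ 0.495  -0.2689  0.1   ]
[ 290  208   45   42 1495] [311.9 228.7] [ 0.506  -0.2985  0.1   ]
[ 126  236   44   38 1294] [147.6 254.7] [ 0.394  -0.3184  0.1   ]
[290 272  16  25 115] [295.5 283.3] [ 0.4942 -0.3401  0.1   ]
[ 295  317   41   34 1113] [315.2 333.3] [ 0.5078 -0.3823  0.1   ]
(np.float64(314.18766919279176), np.float64(227.69658679698676))
(np.float64(317.02761103740227), np.float64(331.7223745552981))
```

View pics/w1.png

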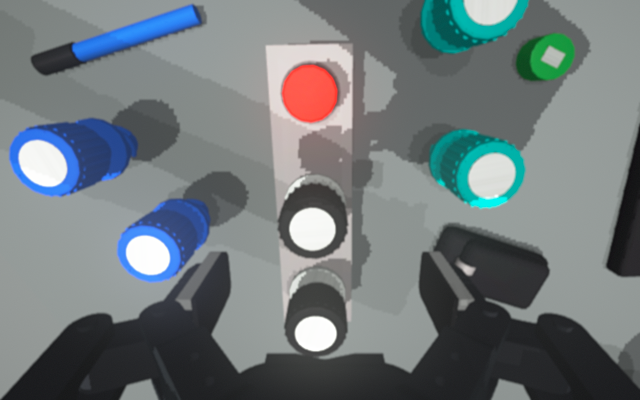

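The wrist view shows the near-plug black knob at (312,229) and the far one at (315,333). Clear fingers either side. Taking the nearer one.

Request:
servo_tool:
  motion:
    - [[-0.2,0.26,0,0,0,0],[0,0,0.6,0,0,0],[0,0,0.6,0,0,0],[0,0,0.5,0,0,0],[0,0,0.15,0,0,0],[0,0,0,0,0,0]]

```text
clock: 1.6
position: [0.5096, -0.2943, 0.2362]
ee_rot: [1.0, 0.008, 0.001, -0.002]
ft_force: [0.2, -0.4, -0.4]
grip_width: 0.999
```

```bash
python3 - <<'E'
from h import *
c=snap('wrist','w2');snap('side','d2'); print(status.get_obs()['position'].round(4))
h=cv2.cvtColor(c['color'],cv2.COLOR_RGB2HSV); m=((h[...,1]<40)&(h[...,2]>200)).astype(np.uint8)
n,l,s,ct=cv2.connectedComponentsWithStats(m)
for i in range(1,n):
    if s[i,4]>100: print(s[i],ct[i].round(1),onz(c,*ct[i],.1).round(4))
E
```

```text
[ 0.51   -0.2946  0.2375]
[ 241    1  137  189 9567] [291.6 113.2] [ 0.4978 -0.2244  0.1   ]
[ 586  186   54   74 3188] [615.8 225.2] [ 0.6118 -0.2612  0.1   ]
[277 301  22  10 154] [285.8 306.4] [ 0.4946 -0.2964  0.1   ]
[   5  316   60   52 1974] [ 31.1 337.5] [ 0.3937 -0.3121  0.1   ]
[283 323  60  22 972] [312.4 333.1] [ 0.5048 -0.3086  0.1   ]
```

View pics/w2.png

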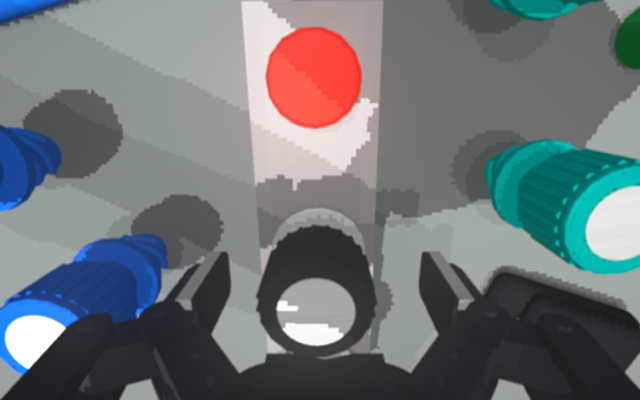

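The knob sits between the pads with its top centre at about (316,312), 3–4 mm beyond the TCP in -y. I'll correct that and close.

Request:
servo_tool:
  motion:
    - [[-0.05,0.07,0,0,0,0],[0,0,0.02,0,0,0]]

```text
clock: 1.9
position: [0.5083, -0.2987, 0.2392]
ee_rot: [1.0, 0.008, 0.004, -0.001]
ft_force: [-0.8, -0.6, 0.3]
grip_width: 0.994
```

Request:
servo_tool:
  motion:
    - [[0,0,0,0,0,0],[0,0,0,0,0,0],[0,0,0,0,0,0],[0,0,0,0,0,0],[0,0,0,0,0,0],[0,0,0,0,0,0]]
  jaw: 255
  force: 40

```text
clock: 2.5
position: [0.5079, -0.2993, 0.241]
ee_rot: [1.0, 0.007, 0.004, -0.0]
ft_force: [-1.2, 1.0, 0.9]
grip_width: 0.529
```

```bash
python3 - <<'E'
from h import *
c=snap('wrist','w3');snap('side','d3'); o=status.get_obs();print(o['position'].round(4),o['ft_force'].round(1),o['grip_width'])
E
```

```text
[ 0.5079 -0.2992  0.241 ] [-0.7  0.2  1.6] 0.5269795213440894
```

View pics/w3.png

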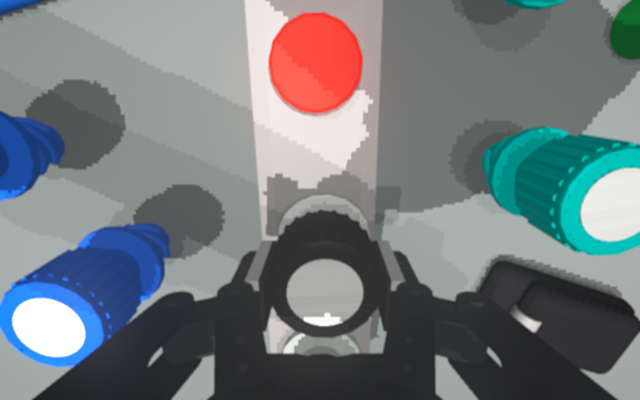

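Request:
servo_tool:
  motion:
    - [[0,0,-0.4,0,0,0],[0,0,-0.6,0,0,0],[0,0,-0.6,0,0,0],[0,0,-0.5,0,0,0],[-0.1,-0.6,-0.2,0,0,0],[-0.16,-0.9,0,0,0,0],[-0.16,-0.9,0,0,0,0],[-0.16,-0.9,0,0,0,0],[-0.16,-0.9,0,0,0,0],[-0.16,-0.9,0,0,0,0],[-0.05,-0.3,0,0,0,0],[0,0,0,0,0,0]]

```text
clock: 3.8
position: [0.4519, -0.0199, 0.3557]
ee_rot: [1.0, 0.007, 0.002, -0.001]
ft_force: [-0.2, -0.0, -2.8]
grip_width: 0.529
```

```bash
python3 - <<'E'
from h import *
c=snap('wrist','w4');snap('side','d4');snap('scene','s4'); o=status.get_obs();print(o['position'].round(4),o['ee_rot'].round(4),o['ft_force'].round(1),o['grip_width'],o['joint_pos'].round(2),o['torque'].round(2))
E
```

```text
[ 0.4525 -0.0232  0.3556] [ 1.0e+00  4.6e-03  1.5e-03 -5.0e-04] [ 1.6 -0.2 -2.8] 0.523426099611355 [ 0.08 -0.   -0.13  1.95 -0.    1.19 -0.04] [-0.    0.01 -0.01]
```

View pics/d4.png

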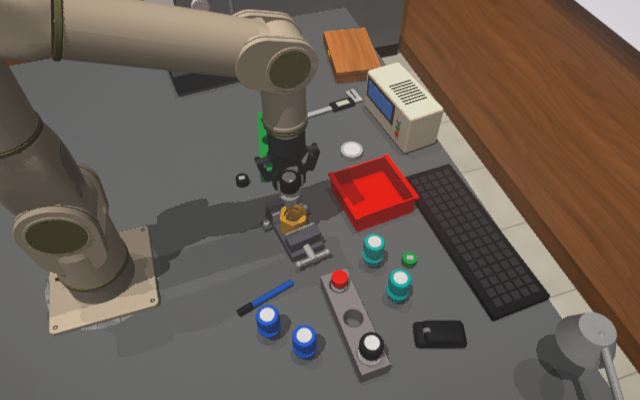

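View pics/s4.png

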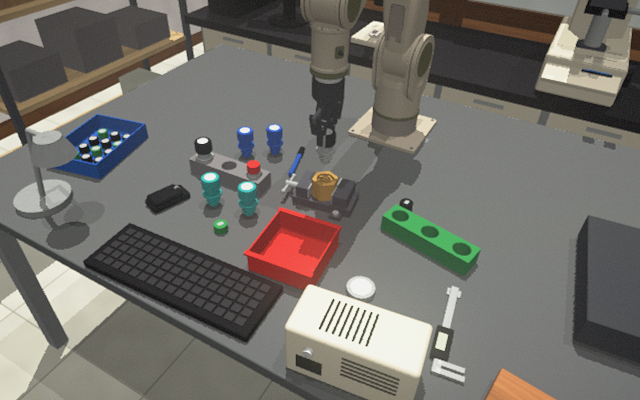

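```bash
cat > ov.py <<'E'
from h import *
import sys
def ov(tag,x,y,kz,tcp,out,w=90,h=80,k=4):
    c=load(tag); im=c['color'][:,:,::-1].copy()
    im=cv2.resize(im,None,fx=k,fy=k,interpolation=cv2.INTER_CUBIC)
    def pt(p): u,v=proj(c,p); return np.array([(u+.5)*k-.5,(v+.5)*k-.5])
    for dz,r,col in ((.017,.023,(0,255,255)),(-.032,.025,(255,0,255)),(-.038,.018,(0,255,0)),(-.075,.0125,(255,255,0))):
        pts=np.array([pt((x+r*np.cos(a),y+r*np.sin(a),kz+dz)) for a in np.linspace(0,6.28,40)])
        cv2.polylines(im,[pts.round().astype(int)],True,col,1)
    u,v=pt((x,y,kz-.03)); u,v=int(u),int(v)
    im=im[max(0,v-h*k//2):v+h*k//2,max(0,u-w*k//2):u+w*k//2]
    cv2.imwrite(f'pics/{out}.png',im); return im
E
python3 - <<'E'
from ov import *
a=ov('d4',.4525,-.0232,.3556-.158,0,'d4o');b=ov('s4',.4525,-.0232,.3556-.158,0,'s4o')
cv2.imwrite('pics/o4.png',np.hstack([a,b]))
E
```

```text
(no output)
```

View pics/o4.png

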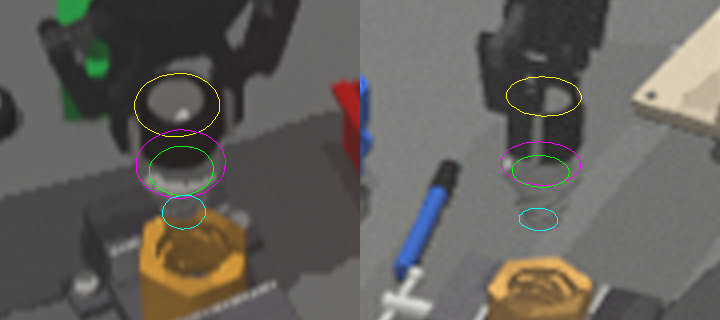

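The overlay shows the screw held upright, collar near where predicted, within about 2 mm. I'll centre over the nut and pre-turn anticlockwise.

Request:
servo_tool:
  motion:
    - [[0.12,-0.12,0,0,0,-1],[0,0,0,0,0,-1],[0,0,0,0,0,-1],[0,0,0,0,0,-1],[0,0,0,0,0,-1],[0,0,0,0,0,-1],[0,0,0,0,0,-1],[0,0,0,0,0,-1],[0,0,0,0,0,-1],[0,0,0,0,0,-1],[0,0,0,0,0,-1],[0,0,0,0,0,-1]]

```text
clock: 5.15
position: [0.4616, -0.0388, 0.3528]
ee_rot: [0.862, 0.507, -0.001, 0.0]
ft_force: [-0.7, 0.9, -1.3]
grip_width: 0.527
```

Request:
servo_tool:
  motion:
    - [[0,0,0,0,0,-1],[0,0,0,0,0,-1],[0,0,0,0,0,0],[0,0,0,0,0,0]]

```text
clock: 5.55
position: [0.4622, -0.0455, 0.3518]
ee_rot: [0.816, 0.579, -0.002, 0.0]
ft_force: [-0.2, 0.5, -3.5]
grip_width: 0.528
```

```bash
cat > st.py <<'E'
from h import *
from scipy.spatial.transform import Rotation as R
def st():
    o=status.get_obs();r=R.from_quat(o['ee_rot']);M=r.as_matrix()
    print('t',round(o['clock'],2),'pos',o['position'].round(4),'yaw(cw+)',round(-np.degrees(np.arctan2(M[1,0],M[0,0])),1),'tiltaxis',M[:,2].round(4),'F',o['ft_force'].round(1),'T',o['torque'].round(2),'w',round(o['grip_width'],3),'j7',o['joint_pos'][6].round(2)); return o,M
def to(p,o,M): print('tool shift units',(M.T@(np.array(p)-o['position'])/.05).round(3))
E
python3 - <<'E'
from st import *
o,M=st();to((.4585,-.017,.33),o,M)
E
```

```text
t 5.55 pos [ 0.4622 -0.0455  0.3518] yaw(cw+) -70.7 tiltaxis [-0.0029 -0.0024 -1.    ] F [-0.2  0.5 -3.5] T [ 0.04 -0.    0.01] w 0.528 j7 1.23
tool shift units [ 0.514 -0.257  0.435]
```

Request:
servo_tool:
  motion:
    - [[0.51,-0.26,0,0,0,0],[0,0,0,0,0,0],[0,0,0,0,0,0]]

```text
clock: 5.85
position: [0.4586, -0.0188, 0.3515]
ee_rot: [0.819, 0.574, -0.002, 0.0]
ft_force: [-0.4, -0.3, -2.9]
grip_width: 0.525
```

```bash
python3 - <<'E'
from st import *
o,M=st();to((.4585,-.017,.33),o,M); print(o['joint_velocities'].round(3))
E
```

```text
t 5.85 pos [ 0.4586 -0.0188  0.3515] yaw(cw+) -70.1 tiltaxis [-0.0031 -0.0027 -1.    ] F [-0.4 -0.3 -2.9] T [ 0.02 -0.01 -0.03] w 0.525 j7 1.16
tool shift units [ 0.034 -0.014  0.43 ]
[-0.021 -0.002 -0.022  0.001 -0.018  0.    -0.03 ]
```

Request:
servo_tool:
  motion:
    - [[0.05,-0.02,0.3,0,0,0],[0,0,0.3,0,0,0],[0,0,0.06,0,0,0],[0,0,0,0,0,0]]

```text
clock: 6.25
position: [0.4591, -0.0183, 0.3182]
ee_rot: [0.821, 0.571, -0.002, 0.001]
ft_force: [-0.1, 0.0, -3.4]
grip_width: 0.53
```

```bash
python3 - <<'E'
from st import *
from ov import *
o,M=st();to((.4585,-.0165,.30),o,M)
snap('side','d5');snap('scene','s5');p=o['position']
a=ov('d5',p[0],p[1],p[2]-.158,0,'d5o');b=ov('s5',p[0],p[1],p[2]-.158,0,'s5o')
cv2.imwrite('pics/o5.png',np.hstack([a,b]))
E
```

```text
t 6.25 pos [ 0.4591 -0.0183  0.3182] yaw(cw+) -69.6 tiltaxis [-0.0018 -0.003  -1.    ] F [-0.1  0.  -3.4] T [-0.02 -0.03 -0.  ] w 0.53 j7 1.15
tool shift units [ 0.031 -0.023  0.365]
```

View pics/o5.png

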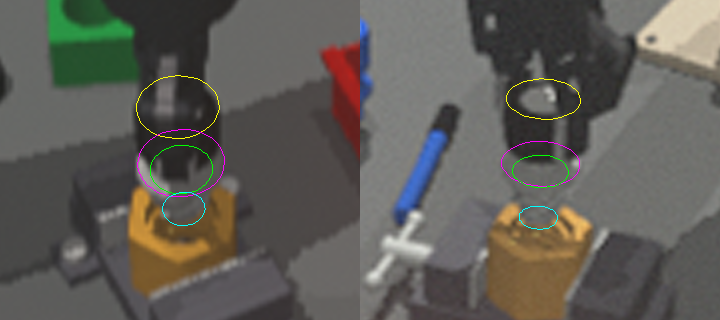

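Both views show the tip centred over the mouth. I'll lower it gently.

Request:
servo_tool:
  motion:
    - [[0.03,-0.02,0.1,0,0,0],[0,0,0.1,0,0,0],[0,0,0.1,0,0,0],[0,0,0.06,0,0,0]]

```text
clock: 6.75
position: [0.4594, -0.0164, 0.3011]
ee_rot: [0.821, 0.571, 0.0, 0.002]
ft_force: [-0.5, -0.5, -3.2]
grip_width: 0.527
```

```bash
python3 - <<'E'
from st import *
o,M=st();to((.4585,-.0165,.30),o,M)
E
```

```text
t 6.75 pos [ 0.4594 -0.0164  0.3011] yaw(cw+) -69.6 tiltaxis [ 0.0021 -0.003  -1.    ] F [-0.5 -0.5 -3.2] T [-0.04 -0.01 -0.02] w 0.527 j7 1.14
tool shift units [-0.007 -0.016  0.022]
```

Request:
servo_tool:
  motion:
    - [[-0.01,-0.01,0.06,0,0,0],[0,0,0.06,0,0,0],[0,0,0.06,0,0,0]]

```text
clock: 7.05
position: [0.4588, -0.0169, 0.2915]
ee_rot: [0.821, 0.571, 0.0, 0.002]
ft_force: [-1.7, -1.7, 17.9]
grip_width: 0.529
```

```bash
python3 - <<'E'
from st import *
o,M=st();to((.4585,-.0165,.29),o,M)
E
```

```text
t 7.05 pos [ 0.4588 -0.0169  0.2915] yaw(cw+) -69.6 tiltaxis [ 0.0024 -0.0031 -1.    ] F [-1.7 -1.7 17.9] T [-0.27  0.5   0.04] w 0.529 j7 1.14
tool shift units [ 0.005 -0.008  0.03 ]
```

Contact at 18 N with the collar about 17 mm above the nut, which is in the expected landing range. Turning clockwise.

Request:
servo_tool:
  motion:
    - [[0,0,0.01,0,0,1],[0,0,0.012,0,0,1],[0,0,0.012,0,0,1],[0,0,0.012,0,0,1],[0,0,0.012,0,0,1],[0,0,0.012,0,0,1]]

```text
clock: 7.65
position: [0.4597, -0.0168, 0.2889]
ee_rot: [0.944, 0.33, 0.002, 0.002]
ft_force: [-1.7, 0.3, -1.9]
grip_width: 0.527
```

```bash
python3 - <<'E'
from st import *
o,M=st();to((.4585,-.0165,.29),o,M)
E
```

```text
t 7.65 pos [ 0.4597 -0.0168  0.2889] yaw(cw+) -38.5 tiltaxis [ 0.0054 -0.0029 -1.    ] F [-1.7  0.3 -1.9] T [0.16 0.38 0.06] w 0.527 j7 0.6
tool shift units [-0.015 -0.019 -0.023]
```

Request:
servo_tool:
  motion:
    - [[0,-0.01,0.016,0,0,1],[0,0,0.016,0,0,1],[0,0,0.016,0,0,1],[0,0,0.016,0,0,1],[0,0,0.016,0,0,1],[0,0,0.016,0,0,1]]

```text
clock: 8.25
position: [0.4593, -0.016, 0.285]
ee_rot: [0.998, 0.064, 0.002, 0.002]
ft_force: [-1.7, -0.7, 1.5]
grip_width: 0.531
```

```bash
python3 - <<'E'
from st import *
o,M=st();to((.4585,-.0165,.29),o,M)
E
```

```text
t 8.25 pos [ 0.4593 -0.016   0.285 ] yaw(cw+) -7.3 tiltaxis [ 0.0047 -0.0028 -1.    ] F [-1.7 -0.7  1.5] T [-0.09  0.48  0.02] w 0.531 j7 0.05
tool shift units [-0.016  0.009 -0.101]
```

Request:
servo_tool:
  motion:
    - [[0,0,0.014,0,0,1],[0,0,0.014,0,0,1],[0,0,0.014,0,0,1]]

```text
clock: 8.55
position: [0.4591, -0.0161, 0.2831]
ee_rot: [0.997, -0.073, 0.002, 0.001]
ft_force: [-3.3, -0.2, 0.7]
grip_width: 0.524
```

```bash
python3 - <<'E'
from st import *
o,M=st();to((.4585,-.0165,.29),o,M)
E
```

```text
t 8.55 pos [ 0.4591 -0.0161  0.2831] yaw(cw+) 8.4 tiltaxis [ 0.0038 -0.0031 -1.    ] F [-3.3 -0.2  0.7] T [-0.02  0.46  0.02] w 0.524 j7 -0.22
tool shift units [-0.009  0.01  -0.139]
```

Request:
servo_tool:
  motion:
    - [[0,0,0.014,0,0,1],[0,0,0.014,0,0,1]]

```text
clock: 8.75
position: [0.4589, -0.0161, 0.2818]
ee_rot: [0.987, -0.163, 0.002, 0.001]
ft_force: [-2.4, -0.3, 0.2]
grip_width: 0.529
```

```bash
python3 - <<'E'
from st import *
o,M=st();to((.4585,-.0165,.29),o,M)
E
```

```text
t 8.75 pos [ 0.4589 -0.0161  0.2818] yaw(cw+) 18.8 tiltaxis [ 0.0032 -0.0032 -1.    ] F [-2.4 -0.3  0.2] T [-0.09  0.46  0.  ] w 0.529 j7 -0.4
tool shift units [-0.005  0.01  -0.165]
```

Request:
servo_tool:
  motion:
    - [[0,0,0.014,0,0,1],[0,0,0.014,0,0,1],[0,0,0.014,0,0,1]]

```text
clock: 9.05
position: [0.4588, -0.0161, 0.2798]
ee_rot: [0.955, -0.296, 0.002, 0.001]
ft_force: [-1.1, 0.3, 0.1]
grip_width: 0.528
```

```bash
python3 - <<'E'
from st import *
o,M=st();to((.4585,-.0165,.29),o,M)
E
```

```text
t 9.05 pos [ 0.4588 -0.0161  0.2798] yaw(cw+) 34.4 tiltaxis [ 0.0025 -0.0033 -1.    ] F [-1.1  0.3  0.1] T [-0.01  0.52  0.  ] w 0.528 j7 -0.67
tool shift units [ 0.001  0.009 -0.204]
```

Request:
servo_tool:
  motion:
    - [[0,0,0.014,0,0,1],[0,0,0.014,0,0,1],[0,0,0.014,0,0,1],[0,0,0.014,0,0,1],[0,0,0.014,0,0,1]]

```text
clock: 9.55
position: [0.4585, -0.016, 0.2765]
ee_rot: [0.864, -0.504, 0.001, 0.001]
ft_force: [-1.4, 0.2, 0.0]
grip_width: 0.528
```

```bash
python3 - <<'E'
from st import *
o,M=st();to((.4585,-.0165,.29),o,M)
E
```

```text
t 9.55 pos [ 0.4585 -0.016   0.2765] yaw(cw+) 60.5 tiltaxis [ 0.0014 -0.0034 -1.    ] F [-1.4  0.2  0. ] T [-0.03  0.39 -0.01] w 0.528 j7 -1.13
tool shift units [ 0.009  0.005 -0.269]
```

Running freely past the binding height. Final approach in smaller steps.

Request:
servo_tool:
  motion:
    - [[0,0,0.012,0,0,0.8],[0,0,0.012,0,0,0.8],[0,0,0.01,0,0,0.6]]

```text
clock: 9.85
position: [0.4584, -0.0159, 0.2751]
ee_rot: [0.809, -0.588, 0.001, 0.001]
ft_force: [-1.8, -0.3, 1.6]
grip_width: 0.524
```

```bash
python3 - <<'E'
from st import *
o,M=st();to((.4585,-.0165,.29),o,M)
E
```

```text
t 9.85 pos [ 0.4584 -0.0159  0.2751] yaw(cw+) 72.0 tiltaxis [ 0.001  -0.0034 -1.    ] F [-1.8 -0.3  1.6] T [-0.01  0.45  0.05] w 0.524 j7 -1.33
tool shift units [ 0.012  0.002 -0.298]
```

Request:
servo_tool:
  motion:
    - [[0,0,0.008,0,0,0.6],[0,0,0.008,0,0,0.6],[0,0,0.008,0,0,0.6]]

```text
clock: 10.15
position: [0.4583, -0.0158, 0.274]
ee_rot: [0.758, -0.652, 0.001, 0.001]
ft_force: [-0.8, 0.5, 3.0]
grip_width: 0.524
```

```bash
python3 - <<'E'
from st import *
o,M=st();to((.4585,-.0165,.29),o,M)
E
```

```text
t 10.15 pos [ 0.4583 -0.0158  0.274 ] yaw(cw+) 81.4 tiltaxis [ 5.0e-04 -3.4e-03 -1.0e+00] F [-0.8  0.5  3. ] T [0.11 0.21 0.07] w 0.524 j7 -1.49
tool shift units [ 0.015 -0.002 -0.32 ]
```

Request:
servo_tool:
  motion:
    - [[0,0,0.008,0,0,0.6],[0,0,0.008,0,0,0.6],[0,0,0.008,0,0,0.6]]

```text
clock: 10.45
position: [0.4584, -0.0154, 0.2739]
ee_rot: [-0.703, 0.711, -0.001, -0.001]
ft_force: [-4.0, -0.2, 4.2]
grip_width: 0.528
```

```bash
python3 - <<'E'
from st import *
from ov import *
o,M=st()
snap('side','d6');snap('scene','s6');p=o['position']
a=ov('d6',p[0],p[1],.116,0,'d6o');b=ov('s6',p[0],p[1],.116,0,'s6o')
cv2.imwrite('pics/o6.png',np.hstack([a,b]))
E
```

```text
t 10.45 pos [ 0.4584 -0.0154  0.2739] yaw(cw+) 90.7 tiltaxis [ 4.0e-04 -3.5e-03 -1.0e+00] F [-4.  -0.2  4.2] T [-0.32  1.05  0.25] w 0.528 j7 -1.65
```

View pics/o6.png

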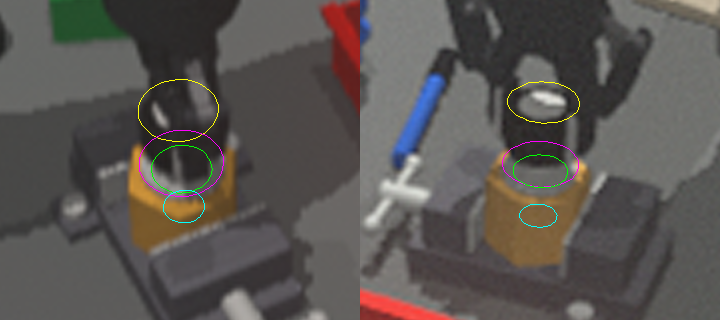

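The collar looks seated on the nut and the descent has stalled. One light nudge to confirm.

Request:
servo_tool:
  motion:
    - [[0,0,0.01,0,0,0.5],[0,0,0.01,0,0,0.5]]

```text
clock: 10.75
position: [0.4582, -0.0154, 0.2738]
ee_rot: [-0.672, 0.741, -0.002, -0.002]
ft_force: [-5.9, 0.3, 9.0]
grip_width: 0.528
```

```bash
python3 - <<'E'
from st import *
o,M=st()
E
```

```text
t 10.75 pos [ 0.4582 -0.0154  0.2738] yaw(cw+) 95.6 tiltaxis [-4.0e-04 -4.4e-03 -1.0e+00] F [-5.9  0.3  9. ] T [-0.74  1.44  0.8 ] w 0.528 j7 -1.74
```

Firm stop, torque 0.8 N m, collar down: this screw runs freely, so it goes to the green rack. Backing out.

Request:
servo_tool:
  motion:
    - [[0,0,0,0,0,-1],[0,0,-0.008,0,0,-1],[0,0,-0.012,0,0,-1],[0,0,-0.012,0,0,-1],[0,0,-0.012,0,0,-1],[0,0,-0.012,0,0,-1],[0,0,-0.012,0,0,-1],[0,0,-0.012,0,0,-1]]

```text
clock: 11.55
position: [0.4582, -0.0161, 0.2771]
ee_rot: [0.892, -0.452, 0.001, 0.002]
ft_force: [-0.4, -2.6, -2.0]
grip_width: 0.527
```

```bash
python3 - <<'E'
from st import *
o,M=st();to((.4585,-.0165,.29),o,M)
E
```

```text
t 11.55 pos [ 0.4582 -0.0161  0.2771] yaw(cw+) 53.8 tiltaxis [ 1.0e-04 -5.6e-03 -1.0e+00] F [-0.4 -2.6 -2. ] T [-0.44  0.2  -0.  ] w 0.527 j7 -1.01
tool shift units [ 0.011  0.001 -0.258]
```

Request:
servo_tool:
  motion:
    - [[0,0,-0.014,0,0,-1],[0,0,-0.013,0,0,-1],[0,0,-0.013,0,0,-1],[0,0,-0.013,0,0,-1],[0,0,-0.013,0,0,-1],[0,0,-0.013,0,0,-1],[0,0,-0.013,0,0,-1],[0,0,-0.013,0,0,-1],[0,0,-0.013,0,0,-1],[0,0,-0.013,0,0,-1]]

```text
clock: 12.55
position: [0.4587, -0.0168, 0.2834]
ee_rot: [1.0, -0.01, 0.001, 0.003]
ft_force: [-0.7, -0.3, -0.4]
grip_width: 0.528
```

```bash
python3 - <<'E'
from st import *
o,M=st();to((.4585,-.0165,.29),o,M)
E
```

```text
t 12.55 pos [ 0.4587 -0.0168  0.2834] yaw(cw+) 1.2 tiltaxis [ 0.0016 -0.0056 -1.    ] F [-0.7 -0.3 -0.4] T [ 0.09  0.13 -0.05] w 0.528 j7 -0.1
tool shift units [-0.003 -0.004 -0.132]
```

Request:
servo_tool:
  motion:
    - [[0,0,-0.013,0,0,-1],[0,0,-0.013,0,0,-1],[0,0,-0.013,0,0,-1],[0,0,-0.013,0,0,-1],[0,0,-0.013,0,0,-1],[0,0,-0.013,0,0,-1],[0,0,-0.013,0,0,-1],[0,0,-0.013,0,0,-1],[0,0,-0.013,0,0,-1],[0,0,-0.013,0,0,-1],[0,0,-0.013,0,0,-1],[0,0,-0.013,0,0,-1]]

```text
clock: 13.75
position: [0.4593, -0.0161, 0.2912]
ee_rot: [0.857, 0.515, 0.001, 0.002]
ft_force: [0.1, 0.3, -1.8]
grip_width: 0.523
```

```bash
python3 - <<'E'
from st import *
o,M=st();to((.4585,-.0165,.29),o,M)
E
```

```text
t 13.75 pos [ 0.4593 -0.0161  0.2912] yaw(cw+) -62.0 tiltaxis [ 0.0036 -0.0034 -1.    ] F [ 0.1  0.3 -1.8] T [ 0.13  0.18 -0.04] w 0.523 j7 1.0
tool shift units [-0.014 -0.01   0.024]
```

Request:
servo_tool:
  motion:
    - [[0,0,-0.013,0,0,-1],[0,0,-0.013,0,0,-1],[0,0,-0.013,0,0,-1],[0,0,-0.02,0,0,-1],[0,0,-0.04,0,0,0],[0,0,-0.06,0,0,0]]

```text
clock: 14.35
position: [0.4593, -0.016, 0.2985]
ee_rot: [0.748, 0.663, 0.0, 0.002]
ft_force: [1.0, 0.5, -3.5]
grip_width: 0.527
```

```bash
python3 - <<'E'
from st import *
o,M=st();to((.4585,-.0165,.29),o,M)
E
```

```text
t 14.35 pos [ 0.4593 -0.016   0.2985] yaw(cw+) -83.1 tiltaxis [ 0.0037 -0.0029 -1.    ] F [ 1.   0.5 -3.5] T [-0.06  0.01  0.03] w 0.527 j7 1.37
tool shift units [-0.011 -0.016  0.17 ]
```

```bash
python3 - <<'E'
from st import *
o,M=st();to((.4593,-.016,.325),o,M);p=o['position'].copy();p[2]=0
print((M.T@(np.array((.4605,.2,0))-p)/.05).round(3))
E
```

```text
t 14.35 pos [ 0.4593 -0.016   0.2985] yaw(cw+) -83.1 tiltaxis [ 0.0037 -0.0029 -1.    ] F [ 1.   0.5 -3.5] T [-0.06  0.01  0.03] w 0.527 j7 1.37
tool shift units [-0.001  0.001 -0.53 ]
[ 4.292 -0.497 -0.012]
```

Request:
servo_tool:
  motion:
    - [[0,0,-0.4,0,0,0],[0,0,-0.4,0,0,0],[0.5,-0.06,0,0,0,0],[0.8,-0.09,0,0,0,0],[0.9,-0.1,0,0,0,0],[0.9,-0.1,0,0,0,0],[0.8,-0.09,0,0,0,0],[0.3,-0.05,0,0,0,0],[0,0,0,0,0,0],[0,0,0,0,0,0]]

```text
clock: 15.35
position: [0.4628, 0.2021, 0.3417]
ee_rot: [0.757, 0.654, 0.002, 0.003]
ft_force: [0.2, 0.5, -3.6]
grip_width: 0.527
```

```bash
python3 - <<'E'
from st import *
o,M=st();to((.4605,.2,.282),o,M)
E
```

```text
t 15.35 pos [0.4628 0.2021 0.3417] yaw(cw+) -81.6 tiltaxis [ 0.0072 -0.001  -1.    ] F [ 0.2  0.5 -3.6] T [-0.04  0.02 -0.02] w 0.527 j7 0.88
tool shift units [-0.049 -0.048  1.194]
```

Request:
servo_tool:
  motion:
    - [[-0.05,-0.04,0.4,0,0,0],[0,0,0.4,0,0,0],[0,0,0.2,0,0,0],[0,0,0,0,0,0]]

```text
clock: 15.75
position: [0.4621, 0.1949, 0.2911]
ee_rot: [0.76, 0.65, 0.003, 0.004]
ft_force: [-0.3, 0.0, -2.7]
grip_width: 0.525
```

```bash
python3 - <<'E'
from st import *
from ov import *
o,M=st();to((.4605,.2,.282),o,M)
snap('side','d7');snap('scene','s7');p=o['position']
a=ov('d7',p[0],p[1],p[2]-.158,0,'d6o');b=ov('s7',p[0],p[1],p[2]-.158,0,'s6o')
cv2.imwrite('pics/o7.png',np.hstack([a,b]))
E
```

```text
t 15.75 pos [0.4621 0.1949 0.2911] yaw(cw+) -81.1 tiltaxis [ 0.0092 -0.0025 -1.    ] F [-0.3  0.  -2.7] T [-0.05  0.05 -0.02] w 0.525 j7 0.86
tool shift units [ 0.096 -0.049  0.182]
```

View pics/o7.png

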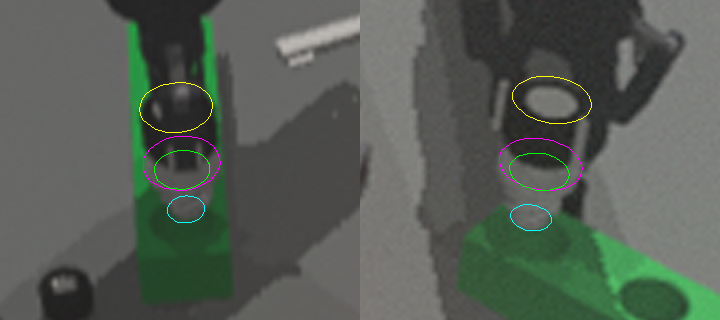

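Request:
servo_tool:
  motion:
    - [[0.09,-0.05,0,0,0,0],[0,0,0,0,0,0],[0,0,0,0,0,0]]

```text
clock: 16.15
position: [0.4613, 0.2008, 0.2948]
ee_rot: [0.76, 0.65, 0.005, 0.005]
ft_force: [0.1, 0.3, -1.8]
grip_width: 0.527
```

```bash
python3 - <<'E'
from st import *
o,M=st();to((.4605,.2,.282),o,M)
E
```

```text
t 16.15 pos [0.4613 0.2008 0.2948] yaw(cw+) -81.1 tiltaxis [ 1.440e-02 -3.000e-04 -9.999e-01] F [ 0.1  0.3 -1.8] T [0.01 0.03 0.02] w 0.527 j7 0.85
tool shift units [-0.02  -0.017  0.255]
```

Request:
servo_tool:
  motion:
    - [[-0.02,-0.015,0.12,0.16,0,0],[0,0,0.1,0,0,0],[0,0,0,0,0,0]]

```text
clock: 16.45
position: [0.4605, 0.2001, 0.2834]
ee_rot: [0.76, 0.65, 0.001, -0.001]
ft_force: [-0.1, -0.3, -3.0]
grip_width: 0.533
```

```bash
python3 - <<'E'
from st import *
o,M=st();to((.4605,.2,.242),o,M)
E
```

```text
t 16.45 pos [0.4605 0.2001 0.2834] yaw(cw+) -81.1 tiltaxis [ 3.0e-04  2.5e-03 -1.0e+00] F [-0.1 -0.3 -3. ] T [-0.02  0.    0.03] w 0.533 j7 0.85
tool shift units [-0.004  0.001  0.828]
```

Nicely centred and vertical. Lowering.

Request:
servo_tool:
  motion:
    - [[0,0,0.2,0,0,0],[0,0,0.2,0,0,0],[0,0,0.2,0,0,0],[0,0,0.1,0,0,0]]

```text
clock: 16.85
position: [0.4605, 0.2001, 0.2453]
ee_rot: [0.76, 0.65, 0.001, -0.001]
ft_force: [0.5, -0.4, -3.7]
grip_width: 0.529
```

```bash
python3 - <<'E'
from st import *
o,M=st();to((.4605,.2,.242),o,M)
E
```

```text
t 16.85 pos [0.4605 0.2001 0.2453] yaw(cw+) -81.1 tiltaxis [ 2.0e-04  2.4e-03 -1.0e+00] F [ 0.5 -0.4 -3.7] T [0.04 0.05 0.01] w 0.529 j7 0.84
tool shift units [-0.001  0.001  0.066]
```

Request:
servo_tool:
  motion:
    - [[0,0,0.05,0,0,0],[0,0,0.04,0,0,0]]

```text
clock: 17.05
position: [0.4604, 0.2, 0.2407]
ee_rot: [0.76, 0.65, 0.0, -0.001]
ft_force: [-15.1, -7.9, 39.6]
grip_width: 0.523
```

Request:
servo_tool:
  motion:
    - [[0,0,0,0,0,0],[0,0,0,0,0,0],[0,0,0,0,0,0],[0,0,0,0,0,0],[0,0,-0.1,0,0,0],[0,0,-0.4,0,0,0],[0,0,-0.7,0,0,0],[0,0,-0.7,0,0,0],[0,0,-0.3,0,0,0]]
  jaw: 0

```text
clock: 17.95
position: [0.4602, 0.1999, 0.3549]
ee_rot: [0.76, 0.65, -0.001, -0.001]
ft_force: [0.2, 0.6, 0.3]
grip_width: 0.998
```

```bash
python3 - <<'E'
from st import *
from ov import *
o,M=st()
snap('side','d8');snap('scene','s8')
a=ov('d8',.4605,.2,.083,0,'d6o');b=ov('s8',.4605,.2,.083,0,'s6o')
cv2.imwrite('pics/o8.png',np.hstack([a,b]))
p=o['position'].copy();p[2]=0
print((M.T@(np.array((.509,-.382,0))-p)/.05).round(3))
E
```

```text
t 17.95 pos [0.4602 0.1999 0.3549] yaw(cw+) -81.1 tiltaxis [-0.0027  0.0014 -1.    ] F [0.2 0.6 0.3] T [-0.   -0.04 -0.  ] w 0.998 j7 0.88
[-11.347   2.764  -0.019]
```

View pics/o8.png

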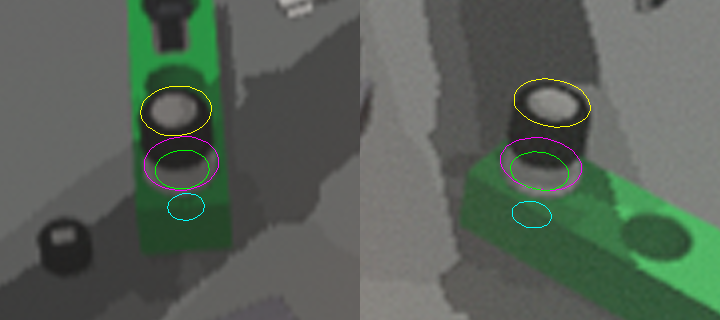

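The screw is down in hole 1, collar on the rack and upright in both views. Now the second screw.

Request:
servo_tool:
  motion:
    - [[-0.6,0.14,0,0,0,0],[-0.9,0.22,0,0,0,0],[-0.95,0.23,0,0,0,0],[-0.95,0.23,0,0,0,0],[-0.95,0.23,0,0,0,0],[-0.95,0.23,0,0,0,0],[-0.95,0.23,0,0,0,0],[-0.95,0.23,0,0,0,0],[-0.95,0.23,0,0,0,0],[-0.95,0.23,0,0,0,0],[-0.95,0.23,0,0,0,0],[-0.5,0.1,0,0,0,0]]

```text
clock: 19.25
position: [0.5038, -0.3511, 0.3442]
ee_rot: [0.756, 0.655, -0.003, -0.005]
ft_force: [0.3, 0.5, -0.5]
grip_width: 1.001
```

```bash
python3 - <<'E'
from st import *
o,M=st();to((.509,-.382,.30),o,M)
E
```

```text
t 19.25 pos [ 0.5038 -0.3511  0.3442] yaw(cw+) -81.8 tiltaxis [-0.0098  0.0037 -0.9999] F [ 0.3  0.5 -0.5] T [ 0.04 -0.03 -0.05] w 1.001 j7 1.99
tool shift units [-0.598  0.201  0.881]
```

Request:
servo_tool:
  motion:
    - [[-0.55,0.19,0.2,-0.12,-0.03,0],[0,0,0.4,0,0,0],[0,0,0,0,0,0]]

```text
clock: 19.55
position: [0.507, -0.3858, 0.3096]
ee_rot: [0.758, 0.652, -0.002, -0.001]
ft_force: [-0.7, 1.1, -0.4]
grip_width: 1.002
```

```bash
cat >> st.py <<'E'
def tilt(M):
    z=M[:,2]; r=M.T@np.cross(z,[0,0,-1.]); print('untilt units',(np.degrees(r)/5).round(3))
E
python3 - <<'E'
from st import *
o,M=st();to((.509,-.382,.241),o,M);tilt(M)
c=snap('wrist','w9');print(proj(c,(.509,-.381,.1)))
E
```

```text
t 19.55 pos [ 0.507  -0.3858  0.3096] yaw(cw+) -81.4 tiltaxis [-4.e-03 -9.e-04 -1.e+00] F [-0.7  1.1 -0.4] T [ 0.05  0.01 -0.04] w 1.002 j7 2.03
tool shift units [0.083 0.033 1.372]
untilt units [-0.044  0.017  0.   ]
(np.float64(334.08435169307927), np.float64(229.31256423366315))
```

View pics/w9.png

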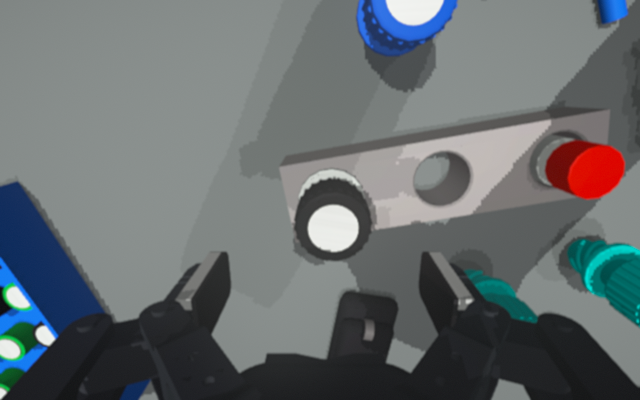

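The knob top is at (333,228), matching the projected (334,229).

Request:
servo_tool:
  motion:
    - [[0.09,0.03,0.3,-0.04,0.02,0],[0,0,0.5,0,0,0],[0,0,0.4,0,0,0],[0,0,0.14,0,0,0],[0,0,0,0,0,0]]

```text
clock: 20.1
position: [0.5114, -0.3796, 0.2472]
ee_rot: [0.757, 0.653, 0.001, 0.003]
ft_force: [0.6, 0.8, 0.5]
grip_width: 1.003
```

```bash
python3 - <<'E'
from st import *
o,M=st();to((.509,-.3815,.2405),o,M);tilt(M)
E
```

```text
t 20.1 pos [ 0.5114 -0.3796  0.2472] yaw(cw+) -81.6 tiltaxis [ 0.0059 -0.0028 -1.    ] F [0.6 0.8 0.5] T [ 0.    0.06 -0.  ] w 1.003 j7 2.03
tool shift units [-0.044 -0.042  0.133]
untilt units [0.072 0.022 0.   ]
```

Request:
servo_tool:
  motion:
    - [[-0.04,-0.04,0.13,0.07,0.02,0],[0,0,0.02,0,0,0]]

```text
clock: 20.3
position: [0.5097, -0.3813, 0.2415]
ee_rot: [0.757, 0.654, 0.0, 0.001]
ft_force: [0.7, 0.0, -0.5]
grip_width: 1.004
```

Request:
servo_tool:
  motion:
    - [[0,0,0,0,0,0],[0,0,0,0,0,0],[0,0,0,0,0,0],[0,0,0,0,0,0],[0,0,0,0,0,0]]
  jaw: 255
  force: 40

```text
clock: 20.8
position: [0.5101, -0.3816, 0.2436]
ee_rot: [0.757, 0.654, 0.001, 0.002]
ft_force: [1.3, 0.4, -1.2]
grip_width: 0.523
```

```bash
python3 - <<'E'
from st import *
o,M=st();tilt(M);p=o['position'].copy();p[2]=0
print((M.T@(np.array((.459,-.016,0))-p)/.05).round(3))
E
```

```text
t 20.8 pos [ 0.5101 -0.3816  0.2436] yaw(cw+) -81.6 tiltaxis [ 0.0043 -0.0026 -1.    ] F [ 1.3  0.4 -1.2] T [-0.04 -0.13 -0.03] w 0.523 j7 2.04
untilt units [0.053 0.023 0.   ]
[ 7.087 -2.073 -0.024]
```

Request:
servo_tool:
  motion:
    - [[0,0,-0.4,0.05,0.02,0],[0,0,-0.6,0,0,0],[0,0,-0.6,0,0,0],[0,0,-0.5,0,0,0],[0.6,-0.17,-0.1,0,0,0],[0.9,-0.26,0,0,0,0],[0.9,-0.26,0,0,0,0],[0.9,-0.26,0,0,0,0],[0.9,-0.26,0,0,0,0],[0.9,-0.26,0,0,0,0],[0.9,-0.26,0,0,0,0],[0.7,-0.2,0,0,0,0]]

```text
clock: 22.0
position: [0.4588, -0.0289, 0.3529]
ee_rot: [0.76, 0.65, -0.003, -0.003]
ft_force: [0.4, -0.3, -2.6]
grip_width: 0.528
```

Request:
servo_tool:
  motion:
    - [[0,0,0,0,0,0],[0,0,0,0,0,0]]

```text
clock: 22.2
position: [0.4578, -0.0234, 0.3527]
ee_rot: [0.757, 0.653, -0.003, -0.003]
ft_force: [-0.2, -1.3, -2.0]
grip_width: 0.528
```

```bash
python3 - <<'E'
from st import *
o,M=st();tilt(M);to((.459,-.016,.322),o,M)
E
```

```text
t 22.2 pos [ 0.4578 -0.0234  0.3527] yaw(cw+) -81.6 tiltaxis [-9.2e-03  6.0e-04 -1.0e+00] F [-0.2 -1.3 -2. ] T [-0.06 -0.03  0.  ] w 0.528 j7 1.37
untilt units [-0.105  0.009  0.   ]
tool shift units [0.15  0.008 0.614]
```

Request:
servo_tool:
  motion:
    - [[0.15,0.01,0.3,-0.1,0.01,0],[0,0,0.25,0,0,0],[0,0,0,0,0,0]]

```text
clock: 22.5
position: [0.4593, -0.0183, 0.3239]
ee_rot: [0.758, 0.652, -0.0, -0.0]
ft_force: [-0.4, -0.5, -3.5]
grip_width: 0.525
```

```bash
python3 - <<'E'
from st import *
from ov import *
o,M=st();tilt(M);to((.459,-.016,.30),o,M)
snap('side','d10');snap('scene','s10');p=o['position']
a=ov('d10',p[0],p[1],p[2]-.160,0,'d6o');b=ov('s10',p[0],p[1],p[2]-.160,0,'s6o')
cv2.imwrite('pics/o10.png',np.hstack([a,b]))
E
```

```text
t 22.5 pos [ 0.4593 -0.0183  0.3239] yaw(cw+) -81.4 tiltaxis [-8.e-04 -4.e-04 -1.e+00] F [-0.4 -0.5 -3.5] T [-0.09  0.01 -0.04] w 0.525 j7 1.35
untilt units [-0.008  0.006  0.   ]
tool shift units [ 0.044 -0.013  0.478]
```

View pics/o10.png

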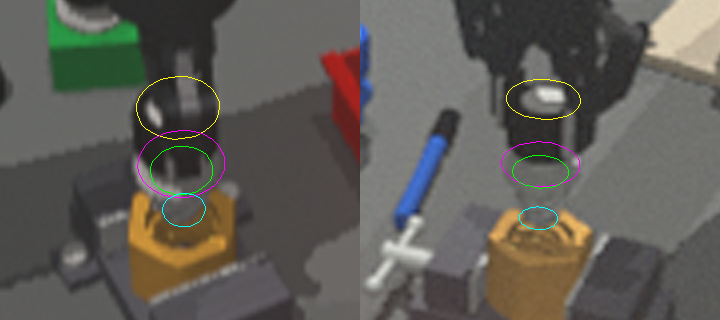

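The tip is above the mouth and centred in both views. Lowering.

Request:
servo_tool:
  motion:
    - [[0.04,-0.01,0.1,0,0,0],[0,0,0.1,0,0,0],[0,0,0.1,0,0,0],[0,0,0.1,0,0,0],[0,0,0.04,0,0,0]]

```text
clock: 23.1
position: [0.4602, -0.0172, 0.3029]
ee_rot: [0.759, 0.651, 0.001, 0.001]
ft_force: [0.4, 0.3, -3.4]
grip_width: 0.524
```

```bash
python3 - <<'E'
from st import *
o,M=st();tilt(M);to((.459,-.016,.30),o,M)
E
```

```text
t 23.1 pos [ 0.4602 -0.0172  0.3029] yaw(cw+) -81.3 tiltaxis [ 3.e-03 -3.e-04 -1.e+00] F [ 0.4  0.3 -3.4] T [ 0.08  0.04 -0.07] w 0.524 j7 1.35
untilt units [ 0.035 -0.001  0.   ]
tool shift units [ 0.021 -0.027  0.058]
```

Request:
servo_tool:
  motion:
    - [[0.02,-0.03,0.05,0.03,0,0],[0,0,0.06,0,0,0],[0,0,0.04,0,0,0]]

```text
clock: 23.4
position: [0.4587, -0.0159, 0.2947]
ee_rot: [0.759, 0.651, 0.0, -0.0]
ft_force: [0.6, -0.3, -3.5]
grip_width: 0.521
```

```bash
python3 - <<'E'
from st import *
o,M=st();tilt(M);to((.459,-.016,.30),o,M)
E
```

```text
t 23.4 pos [ 0.4587 -0.0159  0.2947] yaw(cw+) -81.3 tiltaxis [ 1.e-04  1.e-04 -1.e+00] F [ 0.6 -0.3 -3.5] T [ 0.01 -0.05  0.05] w 0.521 j7 1.34
untilt units [ 0.001 -0.001  0.   ]
tool shift units [-0.002  0.006 -0.105]
```

Request:
servo_tool:
  motion:
    - [[0,0,0.04,0,0,0],[0,0,0.04,0,0,0]]

```text
clock: 23.6
position: [0.4592, -0.016, 0.2909]
ee_rot: [0.759, 0.651, 0.001, 0.001]
ft_force: [0.7, -1.2, -2.4]
grip_width: 0.522
```

```bash
python3 - <<'E'
from st import *
o,M=st()
E
```

```text
t 23.6 pos [ 0.4592 -0.016   0.2909] yaw(cw+) -81.3 tiltaxis [ 1.9e-03 -2.0e-04 -1.0e+00] F [ 0.7 -1.2 -2.4] T [-0.21 -0.25  0.01] w 0.522 j7 1.34
```

Request:
servo_tool:
  motion:
    - [[0,0,0.03,0,0,0],[0,0,0.03,0,0,0]]

```text
clock: 23.8
position: [0.4599, -0.0161, 0.29]
ee_rot: [0.759, 0.651, 0.001, 0.002]
ft_force: [-7.9, -0.9, 20.2]
grip_width: 0.528
```

```bash
python3 - <<'E'
from st import *
o,M=st()
E
```

```text
t 23.8 pos [ 0.4599 -0.0161  0.29  ] yaw(cw+) -81.3 tiltaxis [ 4.2e-03 -4.0e-04 -1.0e+00] F [-7.9 -0.9 20.2] T [-0.04  2.04  0.02] w 0.528 j7 1.34
```

Contact at 20 N. Turning clockwise.

Request:
servo_tool:
  motion:
    - [[0,-0.02,0,0.02,0,1],[0,0,0.012,0,0,1],[0,0,0.012,0,0,1],[0,0,0.012,0,0,1]]

```text
clock: 24.2
position: [0.459, -0.0165, 0.2887]
ee_rot: [0.863, 0.504, 0.001, 0.001]
ft_force: [-0.7, -1.3, -3.4]
grip_width: 0.524
```

```bash
python3 - <<'E'
from st import *
o,M=st()
E
```

```text
t 24.2 pos [ 0.459  -0.0165  0.2887] yaw(cw+) -60.6 tiltaxis [ 3.3e-03 -8.0e-04 -1.0e+00] F [-0.7 -1.3 -3.4] T [-0.28  0.03 -0.01] w 0.524 j7 0.98
```

Request:
servo_tool:
  motion:
    - [[0,0,0.016,0,0,1],[0,0,0.016,0,0,1],[0,0,0.016,0,0,1],[0,0,0.016,0,0,1]]

```text
clock: 24.6
position: [0.4588, -0.0171, 0.2853]
ee_rot: [0.941, 0.339, 0.001, 0.001]
ft_force: [-1.4, -1.3, 1.3]
grip_width: 0.525
```

```bash
python3 - <<'E'
from st import *
o,M=st()
E
```

```text
t 24.6 pos [ 0.4588 -0.0171  0.2853] yaw(cw+) -39.7 tiltaxis [ 0.0025 -0.0016 -1.    ] F [-1.4 -1.3  1.3] T [-0.14  0.21  0.09] w 0.525 j7 0.62
```

Request:
servo_tool:
  motion:
    - [[0,0,0.012,0,0,0.8],[0,0,0.012,0,0,0.8]]

```text
clock: 24.8
position: [0.459, -0.0173, 0.2848]
ee_rot: [0.963, 0.27, 0.001, 0.001]
ft_force: [-3.0, -0.7, 4.9]
grip_width: 0.525
```

```bash
python3 - <<'E'
from st import *
o,M=st()
E
```

```text
t 24.8 pos [ 0.459  -0.0173  0.2848] yaw(cw+) -31.3 tiltaxis [ 0.0029 -0.0019 -1.    ] F [-3.  -0.7  4.9] T [-0.18  0.72  0.1 ] w 0.525 j7 0.47
```

Request:
servo_tool:
  motion:
    - [[0,0,0.01,0,0,0.7],[0,0,0.01,0,0,0.7]]

```text
clock: 25.0
position: [0.459, -0.0173, 0.2849]
ee_rot: [0.978, 0.208, 0.001, 0.001]
ft_force: [-3.2, -1.2, 3.3]
grip_width: 0.523
```

```bash
python3 - <<'E'
from st import *
o,M=st()
E
```

```text
t 25.0 pos [ 0.459  -0.0173  0.2849] yaw(cw+) -24.0 tiltaxis [ 0.0028 -0.0022 -1.    ] F [-3.2 -1.2  3.3] T [-0.25  0.96  0.2 ] w 0.523 j7 0.35
```

Descent stalled at the binding height. Nudging to confirm a hard stop while watching torque.

Request:
servo_tool:
  motion:
    - [[0,0,0.01,0,0,0.6],[0,0,0.01,0,0,0.6]]

```text
clock: 25.2
position: [0.4586, -0.0176, 0.2847]
ee_rot: [0.988, 0.154, 0.001, 0.002]
ft_force: [-3.2, -2.1, 3.1]
grip_width: 0.528
```

```bash
python3 - <<'E'
from st import *
from ov import *
o,M=st()
snap('side','d11');snap('scene','s11');p=o['position']
a=ov('d11',.4586,-.016,.125,0,'d6o');b=ov('s11',.4586,-.016,.125,0,'s6o')
cv2.imwrite('pics/o11.png',np.hstack([a,b]))
E
```

```text
t 25.2 pos [ 0.4586 -0.0176  0.2847] yaw(cw+) -17.8 tiltaxis [ 0.0016 -0.0033 -1.    ] F [-3.2 -2.1  3.1] T [-0.51  0.77  0.7 ] w 0.528 j7 0.24
```

View pics/o11.png

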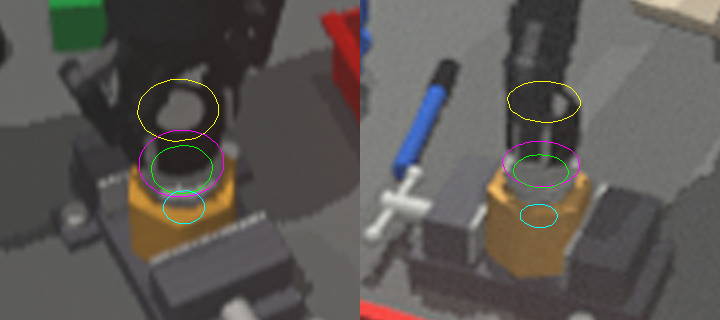

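The collar is clearly held several mm above the nut in both views, with torque rising. One more light nudge with slight downward press.

Request:
servo_tool:
  motion:
    - [[0,0,0.03,0,0,0.3],[0,0,0.03,0,0,0.3]]

```text
clock: 25.5
position: [0.4588, -0.0178, 0.2843]
ee_rot: [0.991, 0.131, 0.001, 0.002]
ft_force: [-11.2, -1.2, 22.7]
grip_width: 0.522
```

```bash
python3 - <<'E'
from st import *
o,M=st()
E
```

```text
t 25.5 pos [ 0.4588 -0.0178  0.2843] yaw(cw+) -15.0 tiltaxis [ 0.0017 -0.0041 -1.    ] F [-11.2  -1.2  22.7] T [-0.35  2.87  0.93] w 0.522 j7 0.19
```

```bash
python3 - <<'E'
from st import *
c=snap('wrist','w12');o=status.get_obs()
a=load('w4')['color'][200:380,220:430,::-1];b=c['color'][200:380,220:430,::-1]
cv2.imwrite('pics/cmp.png',cv2.resize(np.hstack([a,b]),None,fx=1.9,fy=1.9,interpolation=cv2.INTER_CUBIC))
E
```

```text
(no output)
```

View pics/cmp.png

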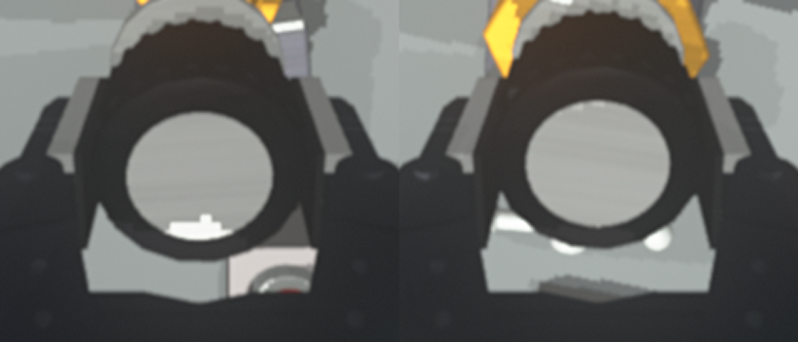

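The knob sits slightly lower in the grip than the first one did (disc about 6 px higher, slightly smaller). That is an offset of about 160 mm, so the collar is about 9 mm up: a true bind, not a misthread. Backing out to the bin.

Request:
servo_tool:
  motion:
    - [[0,0,-0.01,0,0,-1],[0,0,-0.005,0,0,-1],[0,0,-0.012,0,0,-1],[0,0,-0.013,0,0,-1],[0,0,-0.013,0,0,-1],[0,0,-0.013,0,0,-1],[0,0,-0.013,0,0,-1],[0,0,-0.013,0,0,-1],[0,0,-0.013,0,0,-1],[0,0,-0.013,0,0,-1]]

```text
clock: 26.55
position: [0.4592, -0.0169, 0.2886]
ee_rot: [0.83, 0.558, 0.001, 0.002]
ft_force: [0.8, -1.0, -2.1]
grip_width: 0.529
```

```bash
python3 - <<'E'
from st import *
o,M=st();tilt(M)
E
```

```text
t 26.55 pos [ 0.4592 -0.0169  0.2886] yaw(cw+) -67.8 tiltaxis [ 0.004  -0.0012 -1.    ] F [ 0.8 -1.  -2.1] T [-0.19 -0.25  0.08] w 0.529 j7 1.11
untilt units [ 0.047 -0.005  0.   ]
```

Request:
servo_tool:
  motion:
    - [[0,0,-0.013,0.04,0,-1],[0,0,-0.013,0,0,-1],[0,0,-0.013,0,0,-1],[0,0,-0.013,0,0,-1],[0,0,-0.013,0,0,-1],[0,0,-0.03,0,0,0],[0,0,-0.05,0,0,0]]

```text
clock: 27.25
position: [0.4599, -0.0168, 0.2952]
ee_rot: [0.68, 0.734, 0.002, 0.0]
ft_force: [0.4, -0.7, -3.3]
grip_width: 0.525
```

```bash
python3 - <<'E'
from st import *
o,M=st();tilt(M);p=o['position'].copy();p[2]=0
print((M.T@(np.array((.682,.02,0))-p)/.05).round(3))
E
```

```text
t 27.25 pos [ 0.4599 -0.0168  0.2952] yaw(cw+) -94.4 tiltaxis [ 0.0028  0.0019 -1.    ] F [ 0.4 -0.7 -3.3] T [-0.01  0.02  0.01] w 0.525 j7 1.57
untilt units [ 0.034 -0.019  0.   ]
[0.395 4.486 0.014]
```

Request:
servo_tool:
  motion:
    - [[0,0,-0.3,0,0,0],[0,0,-0.4,0,0,0],[0,0,-0.1,0,0,0],[0.05,0.5,0,0,0,0],[0.08,0.8,0,0,0,0],[0.08,0.9,0,0,0,0],[0.08,0.9,0,0,0,0],[0.08,0.8,0,0,0,0],[0.03,0.5,0,0,0,0],[0,0,0,0,0,0]]

```text
clock: 28.25
position: [0.6846, 0.0192, 0.3304]
ee_rot: [0.685, 0.728, 0.0, -0.001]
ft_force: [-0.5, 0.3, -3.9]
grip_width: 0.527
```

```bash
python3 - <<'E'
from st import *
from ov import *
o,M=st();tilt(M);to((.682,.02,.242),o,M)
snap('scene','s13');snap('side','d13')
E
```

```text
t 28.25 pos [0.6846 0.0192 0.3304] yaw(cw+) -93.5 tiltaxis [-0.0011  0.002  -1.    ] F [-0.5  0.3 -3.9] T [-0.04  0.07 -0.  ] w 0.527 j7 1.49
untilt units [-0.011 -0.024  0.   ]
tool shift units [ 0.016 -0.05   1.768]
```

View pics/s13.png

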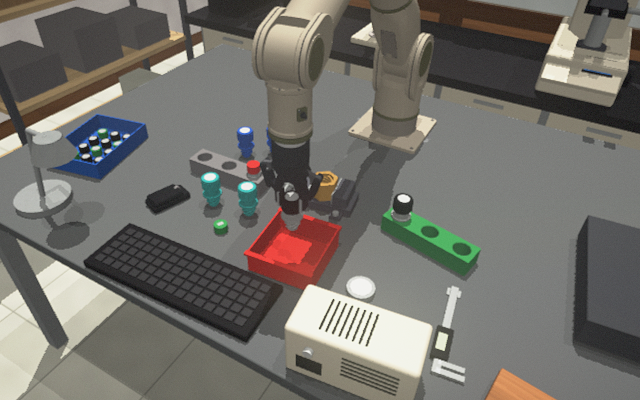

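The screw hangs over the middle of the bin at (291,218). Lowering onto the bin floor.

Request:
servo_tool:
  motion:
    - [[0,-0.05,0.3,0,0,0],[0,0,0.5,0,0,0],[0,0,0.5,0,0,0],[0,0,0.25,0,0,0],[0,0,0.05,0,0,0],[0,0,0.03,0,0,0],[0,0,0.03,0,0,0]]

```text
clock: 29.05
position: [0.6759, 0.017, 0.2482]
ee_rot: [0.687, 0.727, 0.0, -0.0]
ft_force: [0.6, 0.2, -3.2]
grip_width: 0.528
```

```bash
python3 - <<'E'
from st import *
o,M=st();tilt(M)
E
```

```text
t 29.05 pos [0.6759 0.017  0.2482] yaw(cw+) -93.2 tiltaxis [-6.e-04  7.e-04 -1.e+00] F [ 0.6  0.2 -3.2] T [ 0.    0.02 -0.04] w 0.528 j7 1.48
untilt units [-0.006 -0.009  0.   ]
```

Request:
servo_tool:
  motion:
    - [[0,0.05,0.06,0,0,0],[0,0,0.05,0,0,0],[0,0,0.04,0,0,0]]

```text
clock: 29.35
position: [0.6794, 0.0172, 0.2429]
ee_rot: [0.687, 0.727, 0.002, 0.001]
ft_force: [0.9, 0.1, -2.6]
grip_width: 0.524
```

```bash
python3 - <<'E'
from st import *
o,M=st();tilt(M)
E
```

```text
t 29.35 pos [0.6794 0.0172 0.2429] yaw(cw+) -93.2 tiltaxis [ 0.0035  0.001  -1.    ] F [ 0.9  0.1 -2.6] T [ 0.07  0.   -0.05] w 0.524 j7 1.48
untilt units [ 0.041 -0.009  0.   ]
```

Request:
servo_tool:
  motion:
    - [[0,0,0.04,0.04,0,0],[0,0,0.03,0,0,0],[0,0,0.02,0,0,0]]

```text
clock: 29.65
position: [0.68, 0.0173, 0.2395]
ee_rot: [0.687, 0.727, 0.001, 0.0]
ft_force: [-3.2, -0.6, 9.8]
grip_width: 0.528
```

Request:
servo_tool:
  motion:
    - [[0,0,0,0,0,0],[0,0,0,0,0,0],[0,0,0,0,0,0],[0,0,0,0,0,0],[0,0,-0.1,0,0,0],[0,0,-0.4,0,0,0],[0,0,-0.7,0,0,0],[0,0,-0.7,0,0,0],[0,0,-0.5,0,0,0],[0,0,0,0,0,0],[0,0,0,0,0,0]]
  jaw: 0

```text
clock: 30.75
position: [0.6796, 0.0173, 0.3662]
ee_rot: [0.687, 0.727, 0.001, 0.001]
ft_force: [-0.8, -0.0, -0.4]
grip_width: 1.0
```

```bash
python3 - <<'E'
from st import *
o,M=st()
a=snap('scene','s14')['color'];b=snap('side','d14')['color']
im=np.hstack([a[120:320,150:500],b[80:280,200:500]])[:,:,::-1]
cv2.imwrite('pics/f.png',cv2.resize(im,None,fx=1.2,fy=1.2,interpolation=cv2.INTER_CUBIC))
E
```

```text
t 30.75 pos [0.6796 0.0173 0.3662] yaw(cw+) -93.2 tiltaxis [ 0.003   0.0012 -1.    ] F [-0.8 -0.  -0.4] T [-0.05  0.03 -0.02] w 1.0 j7 1.49
```

View pics/f.png

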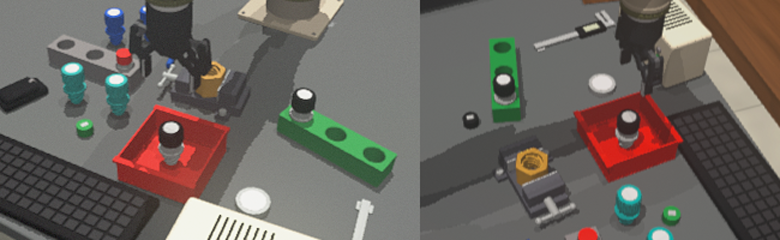

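The binding screw stands upright in the bin and the free one in green hole 1. Floor contact at TCP z 0.2395 confirms the 160 mm grip offset. Handing in.

```bash
python3 -c "
from workcell import order; print(order.hand_in())"
```

```text
the job is handed in; nothing more can be done
None
```

The job is handed in at about 31 s of the 69 s, with both screws tried and put away. Hand-in gives no verdict.

- **First screw (middle hole of the grey rack):** it ran freely down to the collar, with the knob about 38 mm above the mouth. It stopped firmly, with at most about 0.8 N m of turning. I backed it out and stood it in green hole 1. Both outside cameras showed it upright with the collar on the rack. Setting it down there pushed the wrist to 39.6 N, more than I wanted but well under the 120 N wrist limit.
- **Second screw (end hole of the grey rack):** it stopped hard with the collar about 9 mm above the nut, with at most about 0.9 N m against it. A camera comparison of how it sat in the grip, and its later contact with the bin floor, agreed that this was a true bind and not a misthread. I backed it out and stood it in the middle of the red bin.

In the last pictures both screws stood upright where they belong and the gripper was open and clear. I did not touch the check plug or the other items, and those in view looked unmoved, but I did not measure their positions. No final check failed or disagreed. While turning or moving, the arm drifted a few millimetres (once about 2 cm) and tilted slightly. I corrected this before each insertion.

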